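Lock the vibrator platter with its snap ring

TASK

Refit the snap ring that locks the platter on the plaster vibrator: the ring hangs ready on the tips of the ring pliers in their rest. Squeeze the plier handles to spread the ring, carry it spread over the end of the vibrator's spindle down onto the hub, and ease the handles so that it closes into the groove all round, flat and fully contracted. Then draw the pliers out of the eyes, set them back upright in their rest as they were, and leave the other things on the counter where they are.

Things in the scene. Friction and masses are not known exactly. Their poses are not given: they have to be found in the camera images.
- pliers: Parallel-action ring pliers standing upright in the rest, tips down, 155 mm tall, 180 g. Origin at the pivot; z up, y from handle to handle (+y left), x square to the plane of the handles, away from the ring. A steel cross bar 108 (y) x 24 (x) x 12 mm is centred on the pivot. Squeezing the two black handles above it slides the two jaws below it straight apart; a spring opens the handles.
- plier_grip (a point): Point midway between the handles, 50 mm above the pivot: grasp both at once here, a finger on each outer face. Handles: 16 mm wide in x, 22 to 78 mm above the pivot. Over their outer faces here: 60 mm free, 31 mm squeezed to the stop. Each needs 5 N to start, 16 N to hold at the stop with the ring. At 53 to 59 mm the pins are loose in the eyes while the spring still bears on the fingers.
- plier_tips (a point): Point midway between the pins of the two jaws, 70 mm below the pivot. The pins are 6 (x) x 4 (y) mm and stand in the ring's eyes; they reach 6.5 mm below this point, and the shoulders above them are 3 mm above it. The jaws move in y only: pin centres 16 mm apart when free, 52 mm when squeezed to the stop.
- handle_left (a joint): Angle of the left handle (the right moves alike): 0 free, grows as squeezed, stop at 0.27 rad. The pins start to spread the ring at about 0.09.
- ring: Steel snap ring, flat, 4 mm thick, 30 g, 70 mm long. Origin: centre of its inner circle, on the underside; x to the eyes, z up. Two spring arms hinged at the back (x = -26 mm), with arcs of 15.5 mm inner radius at the sides that close round the groove. At the start it lies on the rest's ledge, origin 30 mm behind (-x) and 72 mm below the pliers' pivot, the pins in its eyes.
- ring_eyes (a point): Midpoint between the ring's two eyes when contracted, 30 mm in front of its origin. Each eye is a 17 mm square with an 11 mm square hole, 10.5 mm to either side. Pins pressing the eyes apart carry the ring by friction, level or sagging a little; spread, it is 62 mm wide here, and its origin may lie up to 6 mm nearer to the pins.
- ring_left (a joint): Opening angle of the ring's left arm about the back hinge (the right moves alike): 0 contracted, about 0.22 rad with the pliers fully squeezed; it then clears the 35 mm spindle by about 2 mm all round when its origin is on the axis.
- groove (a point): Point on the upright spindle's axis at the top of the vibrator's hub (40 mm diameter), 92 mm above the counter. From here up: groove 30 mm in diameter, 10 mm high; then the 35 mm spindle end to 20 mm above this point, its last 4 mm tapered. 21 mm below is the aluminium platter, 156 mm in diameter, on a white housing 200 mm square.
- rest: Grey plier rest, fixed to the counter. Origin on the counter under the standing pliers' pivot, axes parallel to theirs. Two pillars at y = +/-51 mm carry the ends of the cross bar on their tops, 90 mm high, between lips 8 mm high with about 3 to 5 mm play each way; the pivot is then 96 mm above this origin. A ledge 24 mm high, x = -69 to -13 mm, carries the ring.
- cast: Bystander: a cream stone dental model, 62 x 66 x 43 mm; origin under its centre.
- carton: Bystander: a carton 80 x 110 x 50 mm; origin under its centre.
- bowl: Bystander: a dark rubber mixing bowl, 110 mm across and 60 mm high; origin under its centre.
- spatula: Bystander: a plaster spatula with a wooden handle, about 200 mm long, lying on the counter.
Not all that is in view belongs to the job. There is more than one size of the rest; the job needs the larger. There is more than one size of the pliers; the one meant has the size given above.

How it is judged:
By the outcome, as a careful person would: the job done as asked, in the order asked, and still so for the second after the job is handed in, with the robot touching nothing.
It also fails if it takes over 64 s, if anything falls off the work surface, if the arm or the gripper's body presses on something with over 40 N, if the wrist force passes 120 N, or if a joint passes its speed limit or range.

ROBOT

A 6-joint arm with a two-finger parallel gripper is mounted at the origin on the work surface. World frame = base frame: x ahead of the robot, y to its left, z up, the work surface at z = 0. Lengths are in m, angles in rad, forces in N, time in s.
With the tool pointing down it reaches from about 0.25 to 0.775 m from the base axis. Payload 4 kg.
Tool frame: the origin (TCP) lies midway between the tips of the shut fingers; the grasp point (between the pads) lies 19 mm behind it (robot.tcp_to_grasp is the distance from the TCP to the grasp point, in m); z points along the fingers, x is the direction in which the jaws open and shut, and the axes are right-handed (so a half turn about z gives the same grasp; the last joint's range is limited). The gripper opens to 94 mm and grips with 3 to 60 N. Pads are 16 mm wide; open, the fingers measure 119 mm over their backs; the gripper's body (75 mm by 177 mm) begins 78 mm behind the grasp point.
Start: joints at [1.18, 0.087, 1.371, -0, 1.684, -0.103], TCP at [0.156, 0.527, 0.206] pointing down, gripper open.
Joint ranges: [-3.1, 3.1], [-0.76, 2.03], [0.27, 2.55], [-1.08, 4.22], [0.17, 2.65], [-2.57, 2.57]. Speed limits (rad/s): [2.79, 2.79, 3.14, 3.14, 3.14, 3.14].

INTERFACE

Orientations are given as [roll, pitch, yaw] about the fixed x, y, z axes, in that order (R = Rz(yaw) Ry(pitch) Rx(roll)).
In Python, from bench import get_obs, vision, robot gives the robot as it stands.
- The arm moves only by the tool servo_tool, never from a script. Its argument "targets" is text: rows parted by semicolons, each of 7 numbers parted by spaces: the opening, from 0 (shut) to 1 (fully open), then the shift along the tool's x, y, z as a fraction of full scale, then the turn, a rotation vector about the tool's x, y, z as a fraction of full scale. A call has 1 to 12 rows; each row is the pose to reach, as a shift and turn from the pose commanded when the call began, along the tool's axes at that moment, turning the shorter way round; what a row does not reach only later rows make up. Full scale, the value 1, is 0.25 m for a shift and pi rad for a turn. A row lasts 1/12 s, in which the tool goes at most 41.7 mm and 7.16 degrees, less where a joint would pass 70% of its speed; a pose out of reach is approached as far as the arm can. A call with a number of a shift or a turn outside -1 to 1 is refused whole. A call with a gripper value outside its range is refused whole. The fingers move at their own pace and stop on an object; the grip force is fixed at half the most. Time passes only in rows, so rows that repeat a pose let the fingers close. It gives the time, the measured TCP pose, the force and the opening at its end, in the units of the state.
- get_obs(): the state, without advancing time (a new reading comes with each control period).
- vision.snapshot(name): name is "side" or "top" or "wrist"; returns a dict with "image" (400x640x3 uint8, red, green, blue), "mtx" (3x3 intrinsics, pixels), "world_from_camera" (4x4, takes a point from camera to world coordinates); the wrist camera has in their place "T_tool_cam" (4x4, takes a point from camera to tool coordinates, whose origin is the TCP and whose axes are the tool frame's). Camera axes: x right, y down, z forward; pixel columns grow to the right and rows downward; lengths in m; the calibration is good to about 2 mm. The wrist camera is an equidistant fisheye: a pixel r from the principal point sees the ray r / f radians off the axis. A picture is of the moment at which its call begins: read the wrist's pose just before it. There is no depth.
- robot.close_job(): hands the job in, once; it reports no verdict.
The state is a dict: "time": time; "joint_positions": joint angles; "qvel": joint speeds; "joint_torque": joint torques, N m; "tool_pos": TCP position; "ee_rot": TCP orientation; "wrist_force": force on the tool from outside, world axes, zero at the start; "wrist_torque": the same for the moment, N m; "width": finger opening in m.
Only numpy, scipy, OpenCV 4.12 (cv2) and the standard library are available. Lean on these libraries where they do the work, as an engineer would, in place of code of your own. Each camera call takes 0.05 s, during which the arm holds its last target.

## Working session

There is one attempt and no reset: what is moved stays moved. The work goes in short steps, Python scripts to look and compute and a tool call to move; the robot and the scene stay as the last step left them, time stands still between calls to the robot, and variables do not carry over. Pictures are saved under pics/ and viewed, and the job is handed in when it is done.

Besides the shell and the picture viewer there is one more tool, called after ">>>" in YAML: its name, and indented under it one key for each argument. servo_tool: Moves the arm, as the interface text tells. Its arguments: {"type":"object","properties":{"targets":{"type":"string"}},"required":["targets"]}

```bash
ls; mkdir -p pics; python3 - <<'E'
from bench import get_obs, vision, robot
import cv2
o=get_obs(); print(o)
for n in ["side","top","wrist"]:
    s=vision.snapshot(n); cv2.imwrite(f"pics/a_{n}.png",s["image"][:,:,::-1]); print(n,s["mtx"].tolist(),{k:v.tolist() for k,v in s.items() if k not in("image","mtx")and hasattr(v,'tolist')})
E
```

```text
pics
{'time': 0.0, 'joint_positions': array([ 1.17988729e+00,  8.79430406e-02,  1.37224934e+00, -3.08674117e-06,
        1.68358177e+00, -1.03076147e-01]), 'qvel': array([-2.65030839e-05,  1.99686286e-03,  8.58706659e-05,  2.22353262e-03,
        3.19916548e-04,  4.00272172e-05]), 'joint_torque': array([ 2.42950964e-04, -3.40185606e+01, -3.02422643e+01,  7.19471485e-02,
        3.30306182e-02, -1.74588413e-04]), 'tool_pos': array([0.1559152 , 0.52686895, 0.2043132 ]), 'ee_rot': array([-3.14137124e+00,  2.17022587e-03,  1.28296334e+00]), 'wrist_force': array([ 0.58128321,  0.36041349, -0.73267568]), 'wrist_torque': array([-0.0279172 , -0.01639762, -0.00212628]), 'width': 0.09393455227435006}
side [[378.7511550328554, 0.0, 315.2116022459004], [0.0, 378.7511550328554, 201.0548189690348], [0.0, 0.0, 1.0]] {'world_from_camera': [[0.9506379706045424, -0.22087734154306382, 0.21794643570782715, 0.28400667106633887], [-0.31001801564459264, -0.7061098763247358, 0.6366299337389465, -0.7497108707344099], [0.013277003452075421, -0.6727719097506488, -0.7397308149792048, 0.9914859232484267], [0.0, 
[... 165 characters left out ...]
3594910849, -0.9989443719324944, 0.045533402799462046, 0.47967416128947404], [-0.9999815674962462, -0.006058886335762226, 0.0003931464362751649, 0.013949905748631747], [-0.00011684970781996686, -0.04553495010169877, -0.9989627393778915, 1.4483580608736137], [0.0, 0.0, 0.0, 1.0]]}
wrist [[309.70691628693146, 0.0, 314.5395396653084], [0.0, 309.70691628693146, 200.25057194186954], [0.0, 0.0, 1.0]] {'T_tool_cam': [[0.99999930242196, 0.0010169802491400376, -0.0006007551623880306, -0.0002083861908803719], [-0.0008081526160162303, 0.960020070850537, 0.2799300099194061, -0.0811926072560905], [0.0008614203047892113, -0.2799293291445225, 0.9600202230368664, -0.1801891763621248], [0.0, 0.0, 0.0, 1.0]]}
```

View pics/a_side.png

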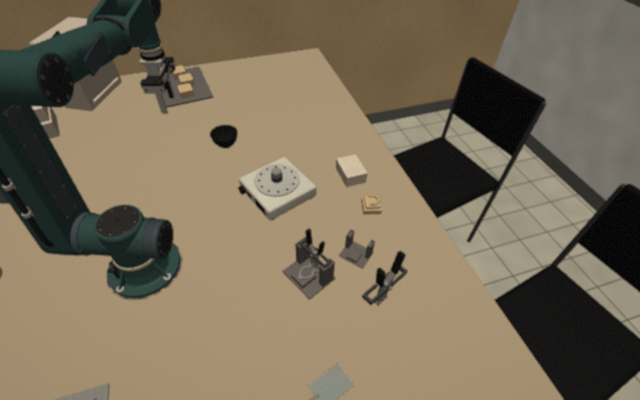

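View pics/a_top.png

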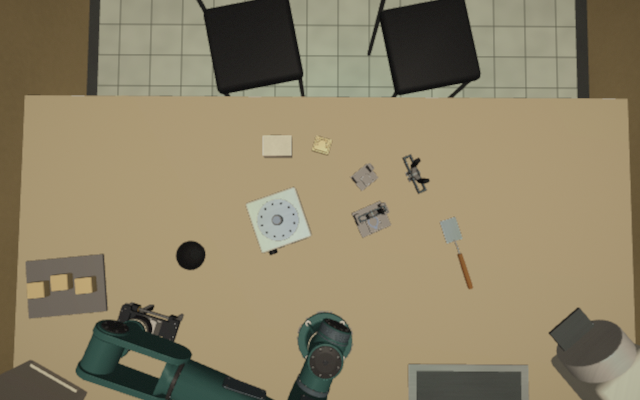

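View pics/a_wrist.png

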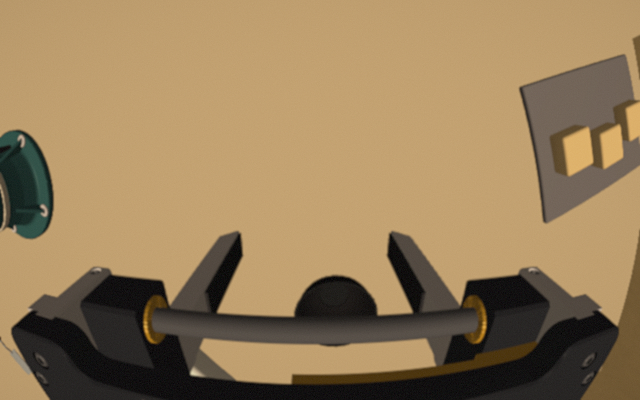

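```bash
python3 - <<'E'
import cv2,numpy as np
a=cv2.imread("pics/a_top.png")[140:270,240:440]; b=cv2.imread("pics/a_side.png")[140:310,230:420]
cv2.imwrite("pics/b_top.png",cv2.resize(a,None,fx=4,fy=4,interpolation=2)[:600,:800])
cv2.imwrite("pics/b_side.png",cv2.resize(b,None,fx=3.5,fy=3.5,interpolation=2)[:600,:800])
E
```

```text
(no output)
```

View pics/b_top.png

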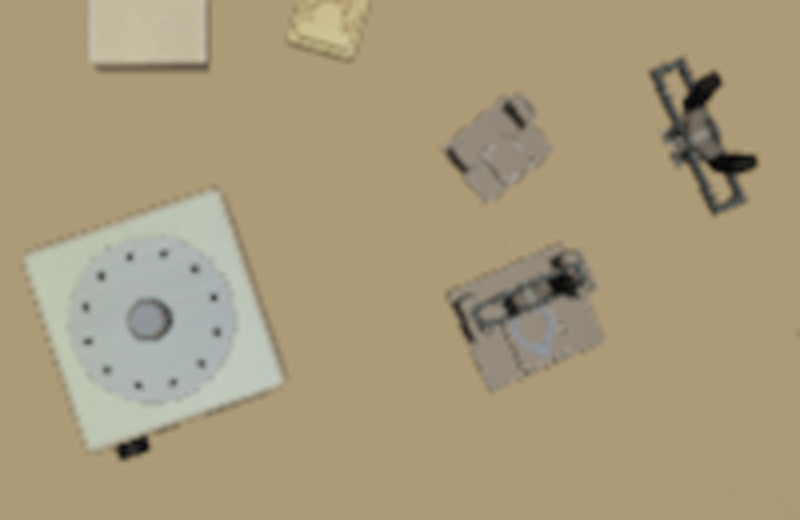

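View pics/b_side.png

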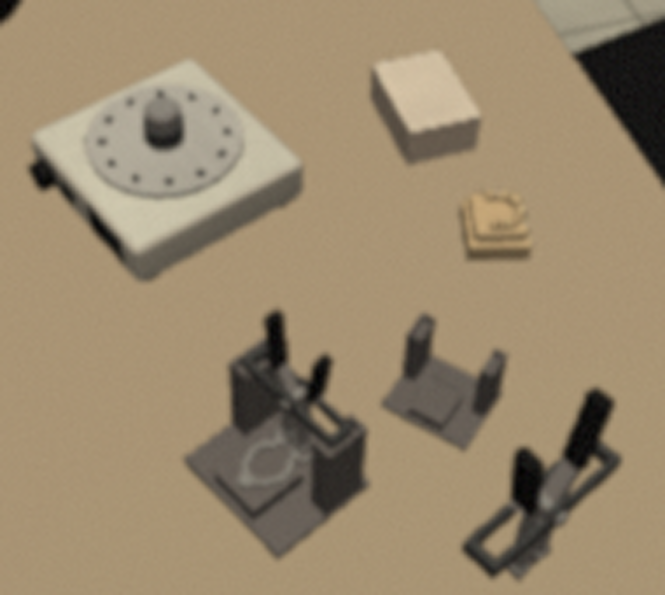

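```bash
cat > h.py <<'E'
import numpy as np, cv2
from bench import get_obs, vision, robot
from scipy.spatial.transform import Rotation as Ro
def ray(s,px):
    K=s["mtx"]; M=s["world_from_camera"]
    d=M[:3,:3]@np.array([(px[0]-K[0,2])/K[0,0],(px[1]-K[1,2])/K[1,1],1.]); return M[:3,3],d
def at_z(s,px,z):
    c,d=ray(s,px); return c+d*(z-c[2])/d[2]
def proj(s,P):
    M=np.linalg.inv(s["world_from_camera"]); p=(M[:3,:3]@np.atleast_2d(P).T).T+M[:3,3]
    return (s["mtx"]@(p/p[:,2:]).T).T[:,:2]
def Rt(o): return Ro.from_euler('xyz',o["ee_rot"]).as_matrix()
def wcam(o,s):
    T=np.eye(4);T[:3,:3]=Rt(o);T[:3,3]=o["tool_pos"]; return T@s["T_tool_cam"]
def wproj(o,s,P):
    M=np.linalg.inv(wcam(o,s)); p=(M[:3,:3]@np.atleast_2d(P).T).T+M[:3,3]
    rr=np.hypot(p[:,0],p[:,1]); th=np.arctan2(rr,p[:,2]); K=s["mtx"]
    return np.c_[K[0,2]+K[0,0]*th*p[:,0]/rr, K[1,2]+K[1,1]*th*p[:,1]/rr]
def wray(o,s,px):
    K=s["mtx"]; a=np.array([(px[0]-K[0,2])/K[0,0],(px[1]-K[1,2])/K[1,1]]); th=np.hypot(*a)
    d=np.r_[np.sin(th)*a/th,np.cos(th)]; M=wcam(o,s); return M[:3,3],M[:3,:3]@d
def wat_z(o,s,px,z):
    c,d=wray(o,s,px); return c+d*(z-c[2])/d[2]
def down(yaw): return Ro.from_euler('xyz',[np.pi,0,yaw]).as_matrix()
def to(pos,yaw):
    o=get_obs(); R=Rt(o); d=R.T@(np.array(pos)-o["tool_pos"])/0.25
    rv=Ro.from_matrix(R.T@down(yaw)).as_rotvec()/np.pi
    print("t",round(o["time"],2),"shift",d.round(4),"turn",rv.round(4),"deg",np.degrees(np.linalg.norm(rv*np.pi)).round(2))
def st():
    o=get_obs(); print("t",round(o["time"],2),o["tool_pos"].round(4),np.degrees(o["ee_rot"]).round(2),"F",o["wrist_force"].round(1),"T",o["wrist_torque"].round(2),"w",round(o["width"],4)); return o
E
python3 - <<'E'
from h import *
t=vision.snapshot("top");sd=vision.snapshot("side")
print("groove axis top z.112",at_z(t,(240+150/4,140+318/4),.112))
print("groove side",at_z(sd,(230+162/3.5,140+98/3.5),.112))
L=at_z(t,(240+462/4,140+310/4),.096); 
print("pivot",at_z(t,(240+530/4,140+291/4),.1))
for p in [(446,292),(562,243),(605,342),(493,388)]: print("base corner",at_z(t,(240+p[0]/4,140+p[1]/4),.004))
for p in [(185,460),(280,555),(367,487)]: print("base corner side",at_z(sd,(230+p[0]/3.5,140+p[1]/3.5),.004))
for p in [(25,255),(217,188),(285,380),(92,450)]: print("housing",at_z(t,(240+p[0]/4,140+p[1]/4),.06))
E
```

```text
groove axis top z.112 [0.46170727 0.17450869 0.112     ]
groove side [0.46382952 0.19129943 0.112     ]
pivot [ 0.48820661 -0.16997911  0.1       ]
base corner [ 0.48734133 -0.10109853  0.004     ]
base corner [ 0.53588314 -0.21435731  0.004     ]
base corner [ 0.4396002  -0.25614615  0.004     ]
base corner [ 0.39428142 -0.14705814  0.004     ]
base corner side [ 0.39314723 -0.14308579  0.004     ]
base corner side [ 0.44405444 -0.25323313  0.004     ]
base corner side [ 0.53344232 -0.21536076  0.004     ]
housing [0.51936603 0.29883766 0.06      ]
housing [0.58353326 0.11911181 0.06      ]
housing [0.40386612 0.05378536 0.06      ]
housing [0.33765173 0.23348313 0.06      ]
```

```bash
python3 - <<'E'
from h import *
st(); to([0.36,0.23,0.29],np.radians(113))
E
```

```text
t 0.25 [0.156  0.5272 0.2049] [-1.7999e+02  6.0000e-02  7.3510e+01] F [-0.7  0.7 -0.1] T [-0.01 -0.03 -0.01] w 0.0939
t 0.25 shift [-0.9084  1.1197 -0.3395] turn [-1.000e-04  3.000e-04 -2.194e-01] deg 39.49
```

>>> servo_tool:
  targets: "1 -0.9 1 -0.34 0 0 -0.22;1 -0.9 1 -0.34 0 0 -0.22;1 -0.9 1 -0.34 0 0 -0.22;1 -0.9 1 -0.34 0 0 -0.22;1 -0.9 1 -0.34 0 0 -0.22;1 -0.9 1 -0.34 0 0 -0.22;1 -0.9 1 -0.34 0 0 -0.22;1 -0.9 1 -0.34 0 0 -0.22;1 -0.9 1 -0.34 0 0 -0.22;1 -0.9 1 -0.34 0 0 -0.22;1 -0.9 1 -0.34 0 0 -0.22"

```text
time: 1.17
tool_pos: [0.3328, 0.2397, 0.291]
ee_rot: [3.14, -0.001, 1.97]
wrist_force: [0.1, 0.4, 0.6]
width: 0.0941
```

```bash
python3 - <<'E'
from h import *
o=st(); s=vision.snapshot("wrist"); cv2.imwrite("pics/c_wrist.png",s["image"][:,:,::-1])
print(wproj(o,s,[0.462,.18,.112])); to([0.46,-0.17,0.25],np.radians(113))
E
```

```text
t 1.17 [0.3328 0.2397 0.291 ] [ 1.7992e+02 -4.0000e-02  1.1288e+02] F [0.1 0.4 0.6] T [0.11 0.03 0.01] w 0.0941
[[234.88530958 253.08860827]]
t 1.22 shift [-1.7119 -0.1711  0.1603] turn [ 0.     -0.0003  0.0001] deg 0.05
```

View pics/c_wrist.png

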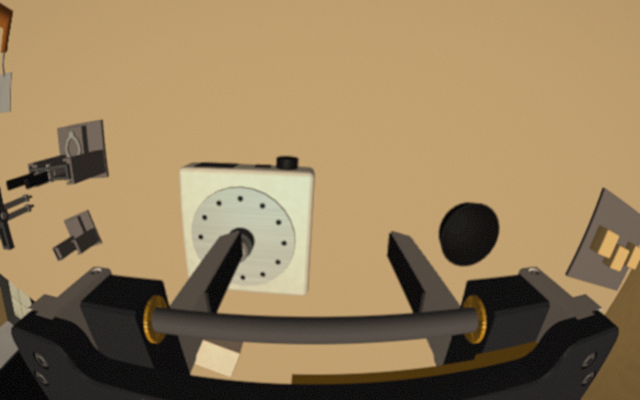

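>>> servo_tool:
  targets: "1 -0.86 -0.1 0.08 0 0 0;1 -0.86 -0.1 0.08 0 0 0;1 -0.86 -0.1 0.08 0 0 0;1 -0.86 -0.1 0.08 0 0 0;1 -0.86 -0.1 0.08 0 0 0;1 -0.86 -0.1 0.08 0 0 0"

```text
time: 1.72
tool_pos: [0.3937, 0.0301, 0.2686]
ee_rot: [-3.138, 0.001, 1.97]
wrist_force: [0.2, 0.3, -0.8]
width: 0.0939
```

>>> servo_tool:
  targets: "1 -0.86 -0.07 0.08 0 0 0;1 -0.86 -0.07 0.08 0 0 0;1 -0.86 -0.07 0.08 0 0 0;1 -0.86 -0.07 0.08 0 0 0;1 -0.86 -0.07 0.08 0 0 0;1 -0.86 -0.07 0.08 0 0 0;1 -0.86 -0.07 0.08 0 0 0;1 -0.86 -0.07 0.08 0 0 0"

```text
time: 2.38
tool_pos: [0.462, -0.1696, 0.2497]
ee_rot: [-3.141, -0.003, 1.976]
wrist_force: [0.5, 0.4, -0.3]
width: 0.0939
```

```bash
python3 - <<'E'
from h import *
o=st(); s=vision.snapshot("wrist"); cv2.imwrite("pics/d_wrist.png",s["image"][:,:,::-1])
t=vision.snapshot("top");cv2.imwrite("pics/d_top.png",t["image"][:,:,::-1])
E
```

```text
t 2.38 [ 0.462  -0.1696  0.2497] [-1.7997e+02 -1.5000e-01  1.1322e+02] F [ 0.5  0.4 -0.3] T [0.07 0.   0.03] w 0.0939
```

View pics/d_wrist.png

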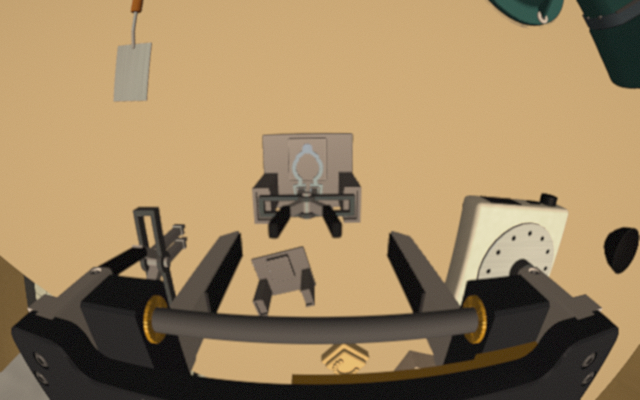

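```bash
python3 - <<'E'
import cv2
a=cv2.imread("pics/d_wrist.png")[125:245,230:380]
cv2.imwrite("pics/d_crop.png",cv2.resize(a,None,fx=5,fy=5,interpolation=2)[:600,:800])
E
```

```text
(no output)
```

View pics/d_crop.png

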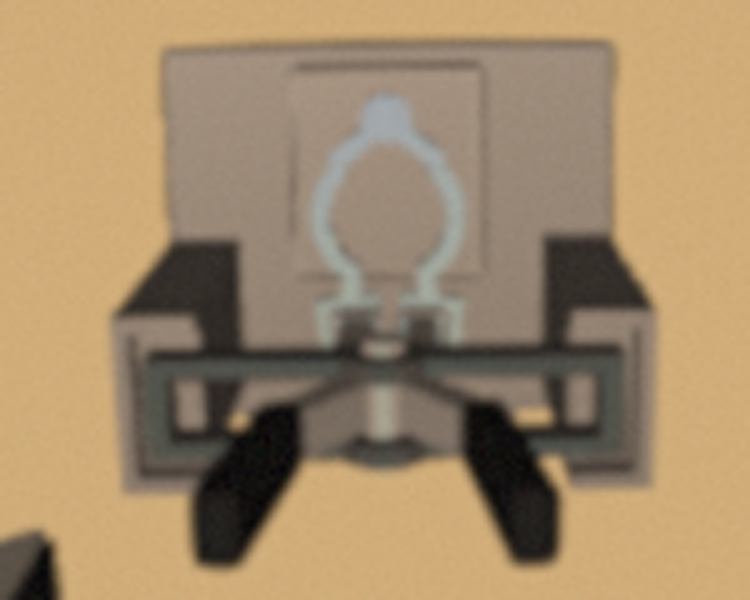

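```bash
python3 - <<'E'
from h import *
from scipy.optimize import least_squares
o=get_obs(); s=vision.snapshot("wrist")
c=lambda x,y:(230+x/5,125+y/5)
a=wat_z(o,s,c(622,348),.102);b=wat_z(o,s,c(148,352),.102);print(a,b,np.linalg.norm(a-b),np.degrees(np.arctan2(*(a-b)[[1,0]])))
l1=wat_z(o,s,c(297,66),.024);l2=wat_z(o,s,c(480,66),.024);print("ledge",l1,l2,(l1+l2)/2,np.degrees(np.arctan2(*(l2-l1)[[1,0]])))
obj=np.array([[-12,54,6],[-12,-54,6],[-30-26-9,0,-72+4-96+96]])/1000
px=np.array([c(622,348),c(148,352)])
def P(p,q): 
    R=Ro.from_euler('z',p[2]).as_matrix(); return q@R.T+np.array([p[0],p[1],.096])
f=lambda p:(wproj(o,s,P(p,obj[:2]))-px).ravel()
r=least_squares(f,[.488,-.17,.4]);p=r.x;print(p,np.degrees(p[2]),r.fun)
for n,q in dict(htopR=[[-8,30,78],[8,30,78]],htopL=[[-8,-30,78],[8,-30,78]],far=[[12,54,6],[12,-54,6]],ledge=[[-69,0,-72],[-13,0,-72]],ringorig=[[-30,0,-68]],eyes=[[0,10.5,-68],[0,-10.5,-68]],pins=[[0,8,-70],[0,-8,-70]]).items():
    u=(wproj(o,s,P(p,np.array(q)/1000))-[230,125])*5; print(n,u.round(0).tolist())
R=Ro.from_euler('z',p[2]).as_matrix()
# top view check of pivot
t=vision.snapshot("top"); print("top proj", proj(t,P(p,np.array([[0,0,6],[-12,54,6],[-12,-54,6],[12,54,6],[12,-54,6.]])/1000)).round(1))
E
python3 - <<'E'
import cv2
a=cv2.imread("pics/d_top.png")[190:250,330:410]
cv2.imwrite("pics/d_tc.png",cv2.resize(a,None,fx=8,fy=8,interpolation=2))
E
```

```text
[ 0.45185779 -0.12607851  0.102     ] [ 0.49436776 -0.22236883  0.102     ] 0.10525647278080674 113.82036114967126
ledge [ 0.4313869  -0.21886815  0.024     ] [ 0.41249925 -0.17473242  0.024     ] [ 0.42194308 -0.19680029  0.024     ] 113.16824402333151
[ 0.48415244 -0.16937314  0.41593966] 23.83158700579606 [ 1.20338036  0.03353838 -1.22276841  0.07214299]
htopR [[544.0, 478.0], [543.0, 561.0]]
htopL [[206.0, 480.0], [211.0, 563.0]]
far [[625.0, 451.0], [148.0, 454.0]]
ledge [[388.0, 62.0], [391.0, 270.0]]
ringorig [[390.0, 210.0]]
eyes [[430.0, 320.0], [352.0, 321.0]]
pins [[421.0, 318.0], [362.0, 319.0]]
top proj [[372.4 213.9]
 [360.2 222.8]
 [387.3 211. ]
 [357.5 216.8]
 [384.6 204.9]]
```

View pics/d_tc.png

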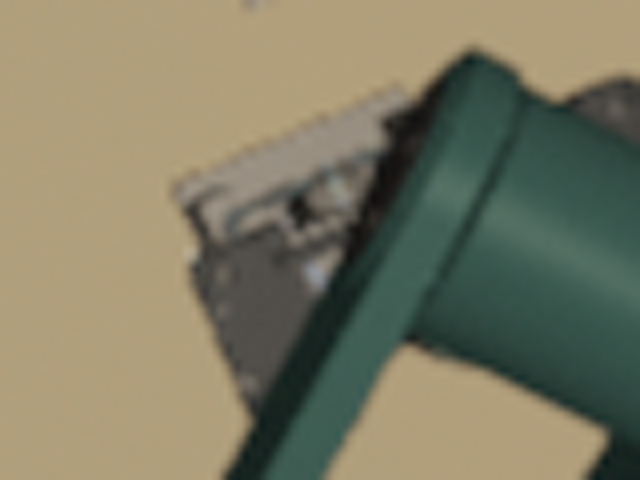

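```bash
python3 - <<'E'
from h import *
st(); to([.4845,-.1693,.127],np.radians(113.5))
E
```

```text
t 2.58 [ 0.4618 -0.1695  0.2511] [1.7994e+02 3.0000e-02 1.1328e+02] F [0.3 0.8 0.8] T [ 0.03  0.01 -0.01] w 0.0938
t 2.58 shift [-0.0348  0.0833  0.4967] turn [ 0.0003  0.0002 -0.0012] deg 0.23
```

>>> servo_tool:
  targets: "1 -0.035 0.083 0 0 0 -0.001;1 -0.035 0.083 0.1 0 0 -0.001;1 -0.035 0.083 0.2 0 0 -0.001;1 -0.035 0.083 0.3 0 0 -0.001;1 -0.035 0.083 0.4 0 0 -0.001;1 -0.035 0.083 0.497 0 0 -0.001;1 -0.035 0.083 0.497 0 0 -0.001;1 -0.035 0.083 0.497 0 0 -0.001"

```text
time: 3.25
tool_pos: [0.4834, -0.17, 0.1257]
ee_rot: [-3.14, -0.002, 1.979]
wrist_force: [0.3, 0.4, -0.2]
width: 0.0938
```

```bash
python3 - <<'E'
from h import *
o=st(); s=vision.snapshot("wrist"); im=s["image"][:,:,::-1]; cv2.imwrite("pics/e_wrist.png",im); to([.4845,-.1693,.127],np.radians(113.5))
cv2.imwrite("pics/e_crop.png",cv2.resize(im[100:350,150:480],None,fx=2.4,fy=2.4,interpolation=2))
E
```

```text
t 3.25 [ 0.4834 -0.17    0.1257] [-1.7992e+02 -1.1000e-01  1.1337e+02] F [ 0.3  0.4 -0.2] T [0.1  0.03 0.  ] w 0.0938
t 3.3 shift [0.0055 0.002  0.0019] turn [ 0.0003  0.0003 -0.0008] deg 0.16
```

View pics/e_crop.png

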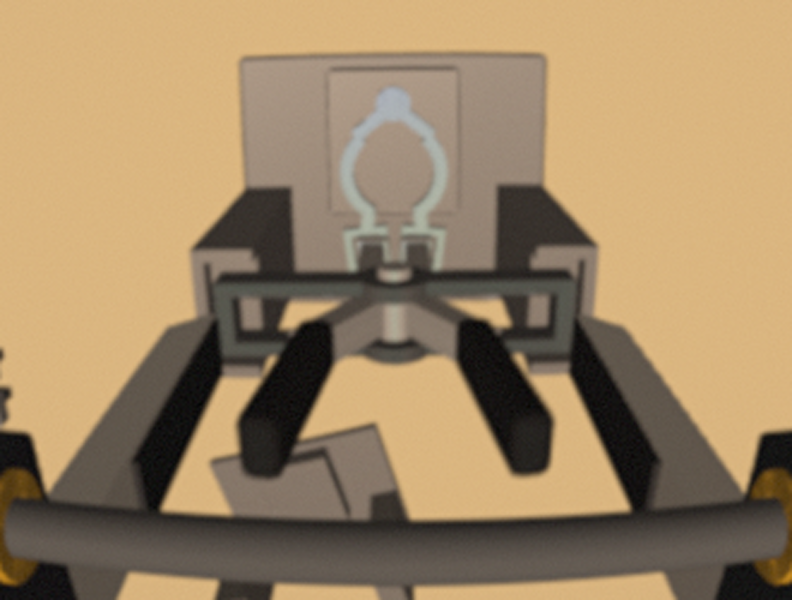

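>>> servo_tool:
  targets: "0.6 0.0055 0.002 0.002 0 0 0;0.6 0.0055 0.002 0.002 0 0 0;0.6 0.0055 0.002 0.002 0 0 0;0.6 0.0055 0.002 0.002 0 0 0;0.5 0.0055 0.002 0.002 0 0 0;0.45 0.0055 0.002 0.002 0 0 0;0.4 0.0055 0.002 0.002 0 0 0;0.35 0.0055 0.002 0.002 0 0 0;0.25 0.0055 0.002 0.002 0 0 0;0.25 0.0055 0.002 0.002 0 0 0;0.25 0.0055 0.002 0.002 0 0 0"

```text
time: 4.22
tool_pos: [0.4853, -0.1697, 0.1315]
ee_rot: [3.137, 0.003, 1.978]
wrist_force: [-6.4, 4.8, 19.6]
width: 0.0353
```

```bash
python3 - <<'E'
from h import *
o=st(); s=vision.snapshot("wrist"); im=s["image"][:,:,::-1]; cv2.imwrite("pics/f_wrist.png",im)
cv2.imwrite("pics/f_crop.png",cv2.resize(im[100:350,150:480],None,fx=2.4,fy=2.4,interpolation=2))
E
```

```text
t 4.22 [ 0.4853 -0.1697  0.1315] [1.7975e+02 1.6000e-01 1.1331e+02] F [-6.4  4.8 19.6] T [0.89 1.1  0.04] w 0.0353
```

View pics/f_crop.png

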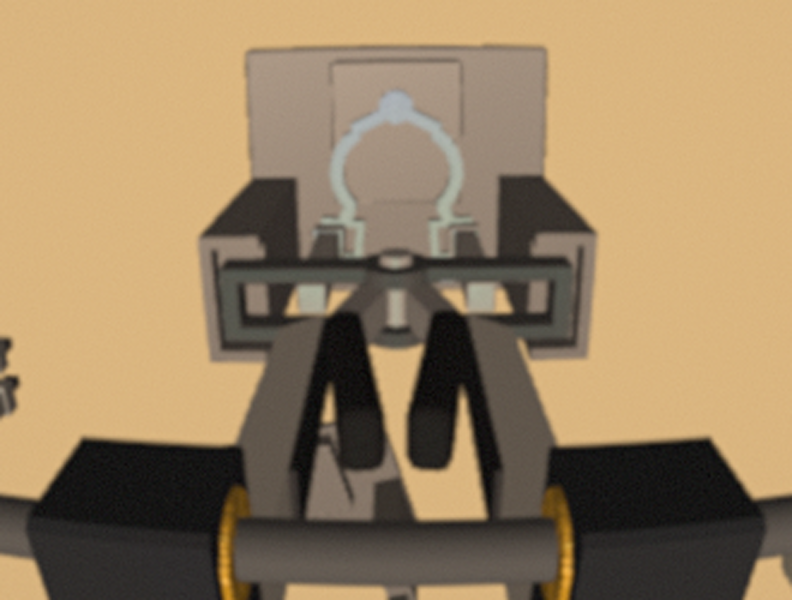

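>>> servo_tool:
  targets: "0.2 0 0 -0.01 0 0 0;0.2 0 0 -0.02 0 0 0;0.2 0 0 -0.02 0 0 0;0.2 0 0 -0.02 0 0 0"

```text
time: 4.6
tool_pos: [0.4844, -0.1701, 0.1317]
ee_rot: [3.141, 0.001, 1.977]
wrist_force: [-1.2, 0.5, 5.9]
width: 0.0348
```

```bash
python3 - <<'E'
from h import *
o=st(); s=vision.snapshot("wrist"); im=s["image"][:,:,::-1]; cv2.imwrite("pics/g_wrist.png",im)
cv2.imwrite("pics/g_crop.png",cv2.resize(im[100:350,150:480],None,fx=2.4,fy=2.4,interpolation=2))
E
```

```text
t 4.6 [ 0.4844 -0.1701  0.1317] [1.7995e+02 4.0000e-02 1.1328e+02] F [-1.2  0.5  5.9] T [ 0.29  0.29 -0.01] w 0.0348
```

View pics/g_crop.png

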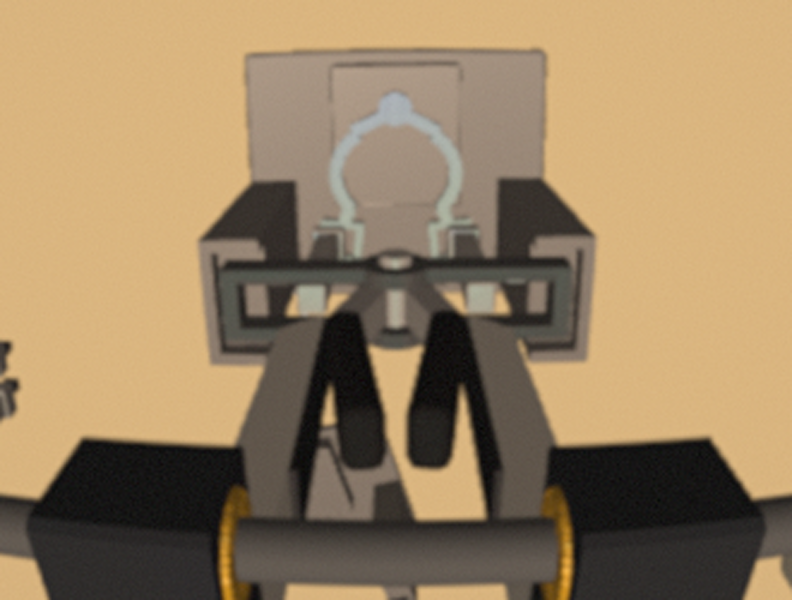

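>>> servo_tool:
  targets: "0.2 0 0 -0.04 0 0 0;0.2 0 0 -0.08 0 0 0;0.2 0 0 -0.13 0 0 0;0.2 0 0 -0.18 0 0 0;0.2 0 0 -0.24 0 0 0;0.2 0 0 -0.3 0 0 0;0.2 0 0 -0.36 0 0 0;0.2 0 0 -0.42 0 0 0;0.2 0 0 -0.48 0 0 0;0.2 0 0 -0.5 0 0 0;0.2 0 0 -0.5 0 0 0"

```text
time: 5.57
tool_pos: [0.485, -0.1704, 0.2583]
ee_rot: [3.139, 0.003, 1.977]
wrist_force: [-1.0, -0.3, -2.5]
width: 0.0352
```

```bash
python3 - <<'E'
from h import *
o=st(); s=vision.snapshot("wrist"); im=s["image"][:,:,::-1]; cv2.imwrite("pics/i_wrist.png",im)
cv2.imwrite("pics/i_crop.png",cv2.resize(im[100:350,150:480],None,fx=2.4,fy=2.4,interpolation=2))
sd=vision.snapshot("side")["image"][150:320,230:420,::-1]
cv2.imwrite("pics/i_side.png",cv2.resize(sd,None,fx=3.5,fy=3.5,interpolation=2))
E
```

```text
t 5.57 [ 0.485  -0.1704  0.2583] [179.83   0.2  113.29] F [-1.  -0.3 -2.5] T [0.05 0.04 0.04] w 0.0352
```

View pics/i_crop.png

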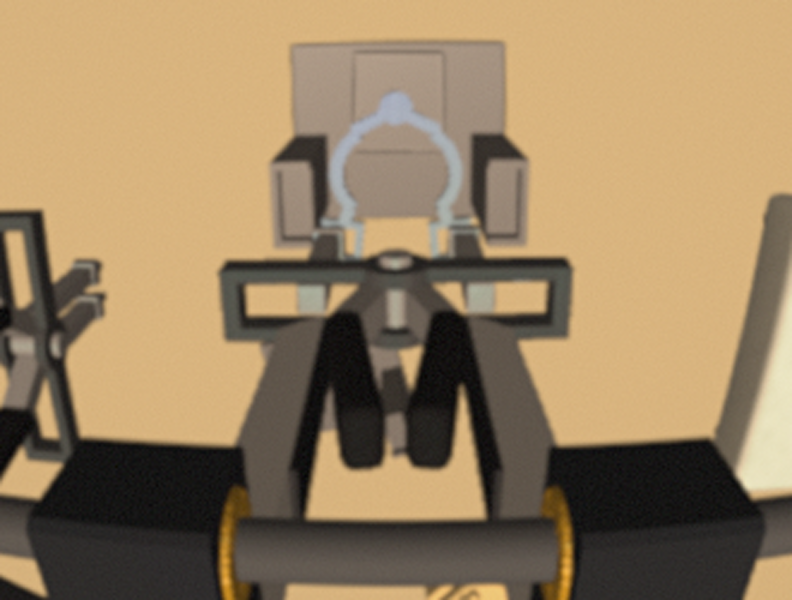

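View pics/i_side.png

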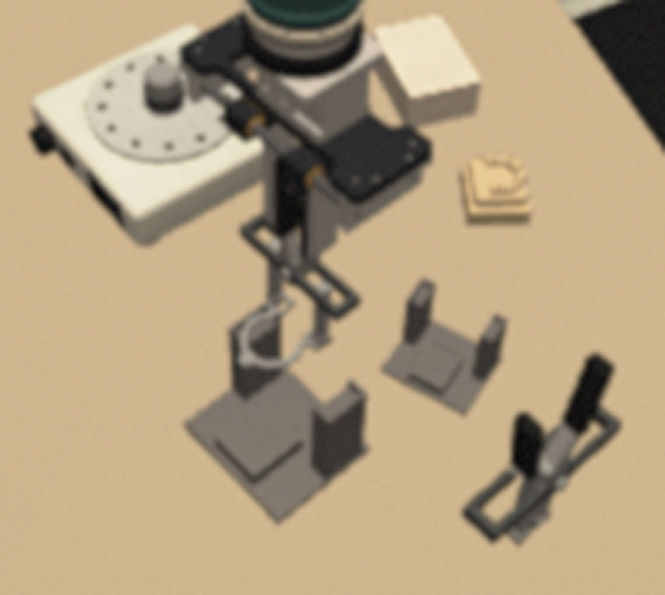

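```bash
cat >> h.py <<'E'
def tool_at(s,px,zt):
    K=s["mtx"]; a=np.array([(px[0]-K[0,2])/K[0,0],(px[1]-K[1,2])/K[1,1]]); th=np.hypot(*a)
    d=np.r_[np.sin(th)*a/th,np.cos(th)]; M=s["T_tool_cam"]; c=M[:3,3]; d=M[:3,:3]@d; return c+d*(zt-c[2])/d[2]
E
python3 - <<'E'
from h import *
s=vision.snapshot("wrist"); c=lambda x,y:(150+x/2.4,100+y/2.4)
for n,p in dict(Lo=(330,170),Li=(342,170),Ri=(450,170),Ro=(462,170),boss=(395,105),bosstop=(395,90),eyeL=(318,222),eyeR=(482,222),innertop=(395,123)).items():
    print(n,(tool_at(s,c(*p),.1037)*1e3).round(1))
print("bar",(tool_at(s,c(221,265),.1317-.102)*1e3).round(1),(tool_at(s,c(572,262),.1317-.102)*1e3).round(1))
im=s["image"][:,:,::-1][125:225,270:380]
cv2.imwrite("pics/j.png",cv2.resize(im,None,fx=6,fy=6,interpolation=2))
E
```

```text
Lo [-25.9 -27.4 103.7]
Li [-21.2 -27.4 103.7]
Ri [ 20.8 -27.5 103.7]
Ro [ 25.4 -27.5 103.7]
boss [ -0.7 -52.8 103.7]
bosstop [ -0.7 -58.5 103.7]
eyeL [-31.1  -6.5 103.7]
eyeR [ 33.9  -6.6 103.7]
innertop [ -0.7 -45.8 103.7]
bar [-53.3 -12.6  29.7] [ 52.9 -13.7  29.7]
```

View pics/j.png

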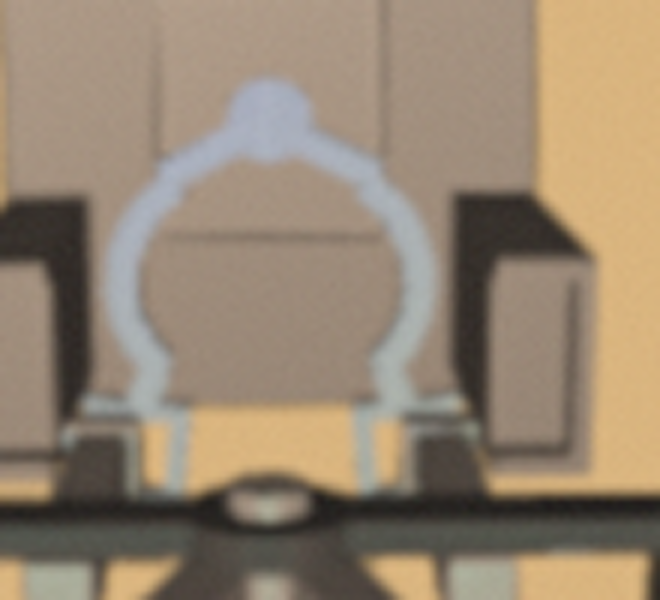

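>>> servo_tool:
  targets: "0.2 0.04 0.02 0 0 0 0;0.2 0.12 0.05 0 0 0 0;0.2 0.22 0.09 0 0 0 0;0.2 0.33 0.14 0 0 0 0;0.2 0.44 0.19 0 0 0 0;0.2 0.54 0.23 0 0 0 0;0.2 0.62 0.27 0 0 0 0;0.2 0.66 0.284 0 0 0 0"

```text
time: 6.38
tool_pos: [0.4833, 0.013, 0.2548]
ee_rot: [-3.141, -0.002, 1.981]
wrist_force: [0.1, 0.5, -2.9]
width: 0.0348
```

>>> servo_tool:
  targets: "0.2 0.04 0.02 0 0 0 0;0.2 0.12 0.05 0 0 0 0;0.2 0.22 0.09 0 0 0 0;0.2 0.33 0.14 0 0 0 0;0.2 0.44 0.19 0 0 0 0;0.2 0.54 0.23 0 0 0 0;0.2 0.62 0.27 0 0 0 0;0.2 0.66 0.284 0 0 0 0;0.2 0.66 0.284 0 0 0 0;0.2 0.66 0.284 0 0 0 0"

```text
time: 7.22
tool_pos: [0.484, 0.1886, 0.2553]
ee_rot: [-3.14, 0.001, 1.977]
wrist_force: [0.2, -0.4, -2.2]
width: 0.0347
```

```bash
python3 - <<'E'
from h import *
o=st(); s=vision.snapshot("wrist"); im=s["image"][:,:,::-1]; cv2.imwrite("pics/k_wrist.png",im)
cv2.imwrite("pics/k_crop.png",cv2.resize(im[110:240,245:385],None,fx=4.5,fy=4.5,interpolation=2))
o=st(); print(wproj(o,s,[.461,.178,.112]))
E
```

```text
t 7.22 [0.484  0.1886 0.2553] [-1.7993e+02  6.0000e-02  1.1329e+02] F [ 0.2 -0.4 -2.2] T [ 0.02  0.07 -0.01] w 0.0347
t 7.27 [0.4841 0.1882 0.2555] [-1.7995e+02  6.0000e-02  1.1323e+02] F [ 0.3  0.2 -1.5] T [ 0.04  0.03 -0.04] w 0.0349
[[315.12694227 165.90372614]]
```

View pics/k_crop.png

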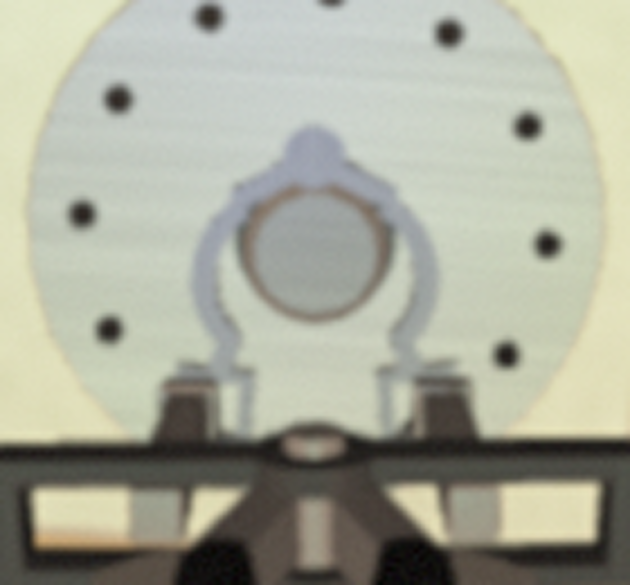

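View pics/k_wrist.png

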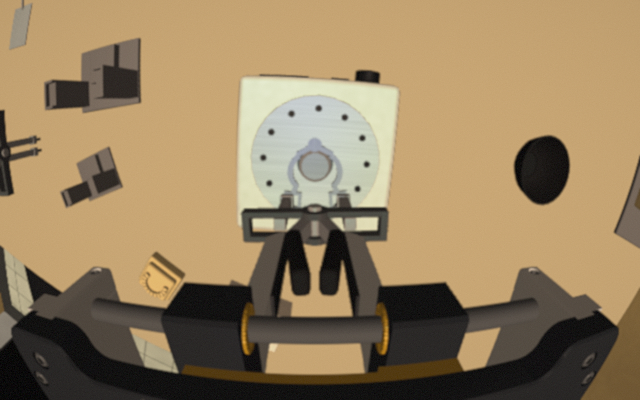

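```bash
python3 - <<'E'
from h import *
o=st(); s=vision.snapshot("wrist"); c=lambda x,y:(245+x/4.5,110+y/4.5)
zs=.2555-.112
for n,p,z in [("discL",(252,252),zs),("discR",(382,252),zs),("discT",(316,190),zs),("discB",(316,318),zs),("35L",(237,252),zs+.004),("35R",(393,252),zs+.004),("35B",(316,323),zs+.004),("boss",(314,152),.1037),("bossT",(314,125),.1037),("ringL",(217,277),.1037),("ringR",(413,277),.1037),("ringLo",(191,277),.1037),("ringRo",(439,277),.1037)]:
    print(n,(tool_at(s,c(*p),z)*1e3).round(1))
M=s["T_tool_cam"];print(M[:3,3])
im=s["image"][:,:,::-1]; cv2.imwrite("pics/l.png",cv2.resize(im[130:200,275:355],None,fx=8,fy=8,interpolation=2))
E
```

```text
t 7.27 [0.4841 0.1882 0.2555] [-1.7995e+02  6.0000e-02  1.1323e+02] F [ 0.3  0.2 -1.5] T [ 0.04  0.03 -0.04] w 0.0349
discL [-15.  -25.  143.5]
discR [ 15.6 -25.1 143.5]
discT [  0.  -39.8 143.5]
discB [  0.   -9.1 143.5]
35L [-18.8 -24.4 147.5]
35R [ 18.4 -24.4 147.5]
35B [ 1.000e-01 -7.000e+00  1.475e+02]
boss [ -0.5 -52.7 103.7]
bossT [ -0.5 -58.3 103.7]
ringL [-20.6 -26.7 103.7]
ringR [ 20.1 -26.8 103.7]
ringLo [-26.  -26.8 103.7]
ringRo [ 25.5 -26.8 103.7]
[-0.00060052 -0.0814844  -0.1801892 ]
```

View pics/l.png

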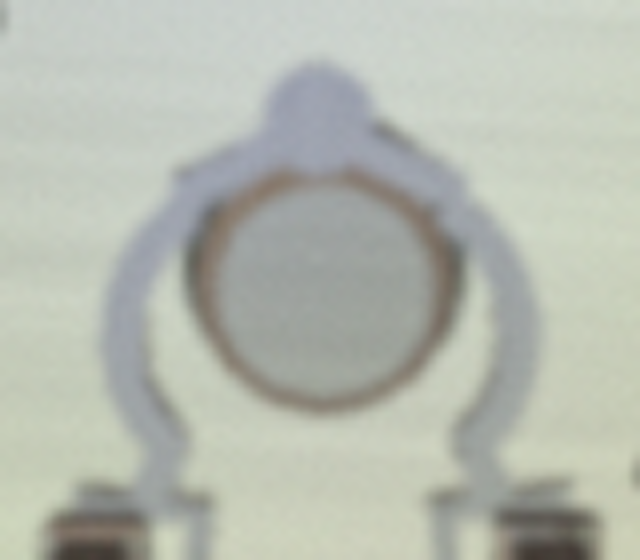

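>>> servo_tool:
  targets: "0.2 0.003 0.009 0.03 0 0 0;0.2 0.003 0.009 0.06 0 0 0;0.2 0.003 0.009 0.09 0 0 0;0.2 0.003 0.009 0.12 0 0 0;0.2 0.003 0.009 0.12 0 0 0;0.2 0.003 0.009 0.12 0 0 0"

```text
time: 7.82
tool_pos: [0.4853, 0.1906, 0.2246]
ee_rot: [-3.14, -0.0, 1.977]
wrist_force: [-0.6, 0.4, -2.5]
width: 0.0351
```

```bash
python3 - <<'E'
from h import *
o=st(); s=vision.snapshot("wrist"); o=st()
im=s["image"][:,:,::-1]; cv2.imwrite("pics/m.png",cv2.resize(im[130:200,275:355],None,fx=8,fy=8,interpolation=2))
sd=vision.snapshot("side"); u=proj(sd,[.461,.178,.11])[0]; print(u); x,y=u.astype(int)
cv2.imwrite("pics/m_side.png",cv2.resize(sd["image"][y-50:y+40,x-50:x+70,::-1],None,fx=6,fy=6,interpolation=2))
E
```

```text
t 7.82 [0.4853 0.1906 0.2246] [-1.7989e+02 -2.0000e-02  1.1327e+02] F [-0.6  0.4 -2.5] T [0.07 0.04 0.03] w 0.0351
t 7.87 [0.4857 0.1908 0.2254] [-1.7996e+02 -1.0000e-02  1.1328e+02] F [ 0.2 -0.9 -2.7] T [0.04 0.03 0.04] w 0.0347
[276.47051965 171.16237908]
```

View pics/m.png

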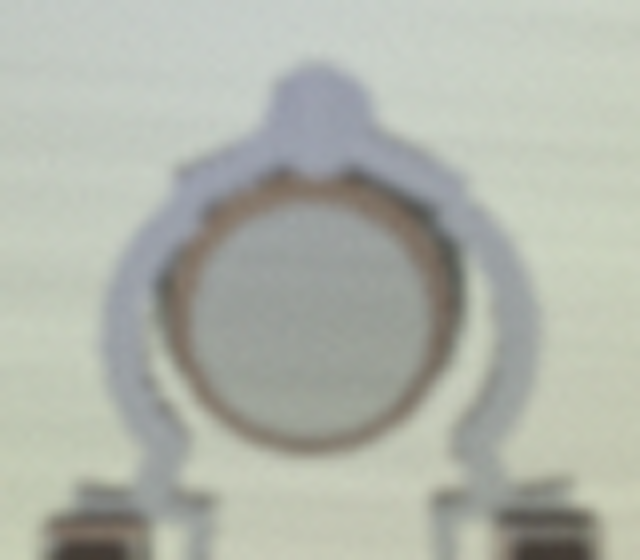

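View pics/m_side.png

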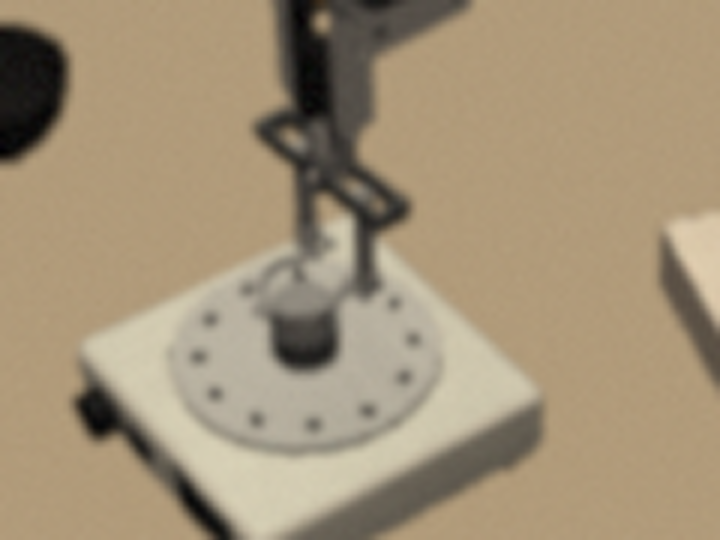

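```bash
python3 - <<'E'
from h import *
s=vision.snapshot("wrist"); c=lambda x,y:(275+x/8,130+y/8)
zs=.225-.112
for n,p,z in [("disc",(312.5,319),zs),("discL",(190,319),zs),("discR",(435,319),zs),("sp35L",(162,305),zs+.004),("sp35R",(462,305),zs+.004),("sp35B",(312,453),zs+.004),("boss",(321,113),.1037),("ringL",(148,330),.1037),("ringR",(492,330),.1037)]:
    print(n,(tool_at(s,c(*p),z)*1e3).round(1))
E
```

```text
disc [ -1.1 -26.6 113. ]
discL [-15.9 -26.6 113. ]
discR [ 13.6 -26.6 113. ]
sp35L [-19.5 -27.6 117. ]
sp35R [ 17.1 -27.6 117. ]
sp35B [ -1.2  -9.  117. ]
boss [ -0.2 -52.4 103.7]
ringL [-20.3 -27.  103.7]
ringR [ 19.8 -27.1 103.7]
```

>>> servo_tool:
  targets: "0.2 -0.0035 0 0 0 0 0;0.2 -0.0035 0 0 0 0 0;0.2 -0.0035 0 0.02 0 0 0;0.2 -0.0035 0 0.04 0 0 0;0.2 -0.0035 0 0.056 0 0 0;0.2 -0.0035 0 0.056 0 0 0"

```text
time: 8.47
tool_pos: [0.4854, 0.1899, 0.21]
ee_rot: [-3.139, -0.0, 1.977]
wrist_force: [0.4, -0.9, -2.8]
width: 0.0349
```

```bash
python3 - <<'E'
from h import *
o=st(); s=vision.snapshot("wrist"); o=st()
im=s["image"][:,:,::-1]; cv2.imwrite("pics/n.png",cv2.resize(im[130:200,275:355],None,fx=8,fy=8,interpolation=2))
E
```

```text
t 8.47 [0.4854 0.1899 0.21  ] [-1.7984e+02 -3.0000e-02  1.1329e+02] F [ 0.4 -0.9 -2.8] T [ 0.03  0.   -0.06] w 0.0349
t 8.52 [0.4856 0.19   0.2106] [-1.7988e+02 -2.0000e-02  1.1329e+02] F [-0.2 -0.1 -2.2] T [ 0.06  0.06 -0.01] w 0.035
```

View pics/n.png

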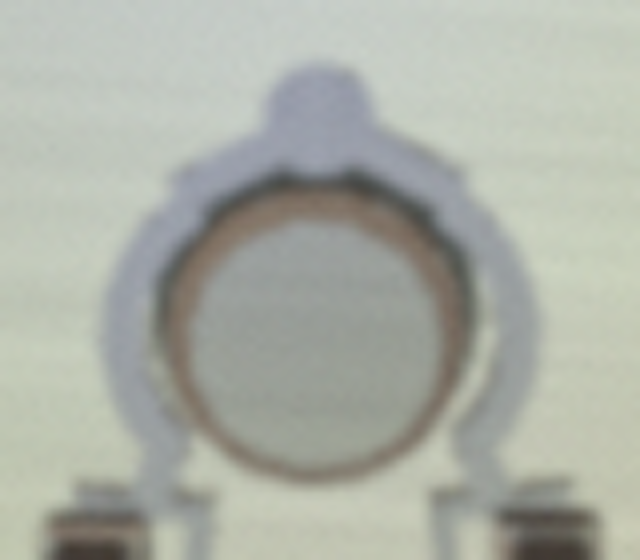

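>>> servo_tool:
  targets: "0.2 -0.001 0 0.015 0 0 0;0.2 -0.001 0 0.03 0 0 0;0.2 -0.001 0 0.036 0 0 0;0.2 -0.001 0 0.04 0 0 0;0.2 -0.001 0 0.04 0 0 0"

```text
time: 8.93
tool_pos: [0.4861, 0.1898, 0.2014]
ee_rot: [-3.141, -0.0, 1.977]
wrist_force: [-0.9, -0.6, -2.7]
width: 0.0351
```

```bash
python3 - <<'E'
from h import *
o=st(); s=vision.snapshot("wrist"); o=st()
im=s["image"][:,:,::-1]; cv2.imwrite("pics/o.png",cv2.resize(im[130:200,275:355],None,fx=8,fy=8,interpolation=2))
sd=vision.snapshot("side"); x,y=276,171
cv2.imwrite("pics/o_side.png",cv2.resize(sd["image"][y-40:y+30,x-40:x+50,::-1],None,fx=8,fy=8,interpolation=2))
E
```

```text
t 8.93 [0.4861 0.1898 0.2014] [-1.7997e+02 -1.0000e-02  1.1329e+02] F [-0.9 -0.6 -2.7] T [ 0.02 -0.02  0.01] w 0.0351
t 8.98 [0.4862 0.1899 0.2016] [-1.7999e+02 -1.0000e-02  1.1329e+02] F [-0.1  0.  -2.1] T [ 0.03  0.02 -0.01] w 0.0351
```

View pics/o.png

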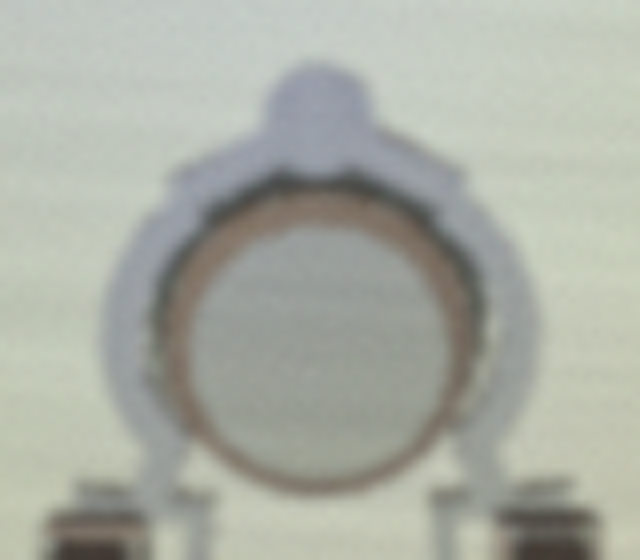

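View pics/o_side.png

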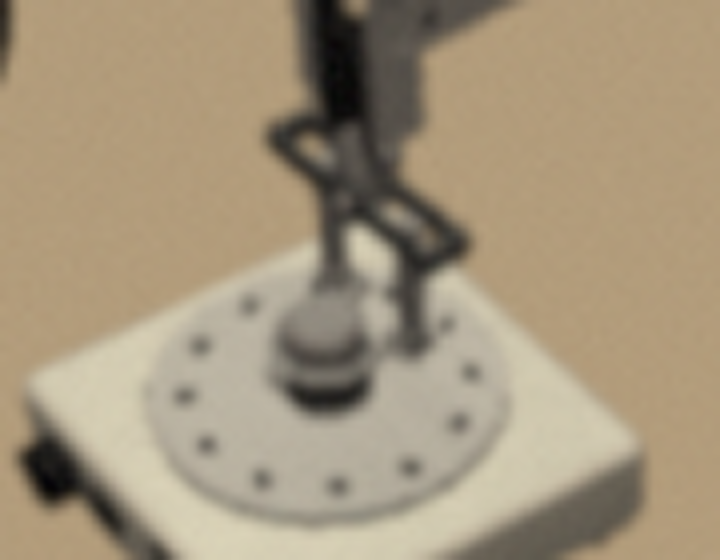

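>>> servo_tool:
  targets: "0.2 0 0 0.003 0 0 0;0.2 0 0 0.006 0 0 0;0.2 0 0 0.009 0 0 0;0.2 0 0 0.012 0 0 0;0.2 0 0 0.012 0 0 0"

```text
time: 9.45
tool_pos: [0.4863, 0.1899, 0.1986]
ee_rot: [3.142, -0.0, 1.977]
wrist_force: [-0.4, -0.2, -1.7]
width: 0.0352
```

```bash
python3 - <<'E'
from h import *
o=st(); s=vision.snapshot("wrist"); o=st()
im=s["image"][:,:,::-1]; cv2.imwrite("pics/p.png",cv2.resize(im[130:200,275:355],None,fx=8,fy=8,interpolation=2))
E
```

```text
t 9.45 [0.4863 0.1899 0.1986] [180.    -0.   113.29] F [-0.4 -0.2 -1.7] T [ 0.03 -0.07  0.07] w 0.0352
t 9.5 [0.4863 0.1899 0.1987] [180.    -0.   113.29] F [-1.2  0.4 -2.2] T [ 0.09 -0.04  0.06] w 0.0348
```

View pics/p.png

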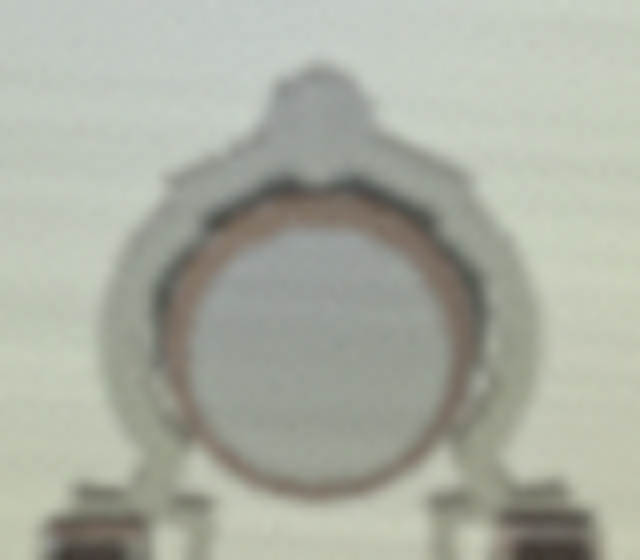

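>>> servo_tool:
  targets: "0.2 0 0 0.003 0 0 0;0.2 0 0 0.006 0 0 0;0.2 0 0 0.008 0 0 0;0.2 0 0 0.008 0 0 0"

```text
time: 9.83
tool_pos: [0.4862, 0.1899, 0.1966]
ee_rot: [-3.142, -0.0, 1.977]
wrist_force: [0.7, 0.9, -1.5]
width: 0.0351
```

```bash
python3 - <<'E'
from h import *
o=st(); s=vision.snapshot("wrist"); o=st()
im=s["image"][:,:,::-1]; cv2.imwrite("pics/q.png",cv2.resize(im[130:200,275:355],None,fx=8,fy=8,interpolation=2))
E
```

```text
t 9.83 [0.4862 0.1899 0.1966] [-180.     -0.    113.29] F [ 0.7  0.9 -1.5] T [ 0.04 -0.04 -0.01] w 0.0351
t 9.88 [0.4862 0.1899 0.1967] [-180.     -0.    113.29] F [ 0.2 -0.3 -2.1] T [ 0.07 -0.1  -0.01] w 0.0349
```

View pics/q.png

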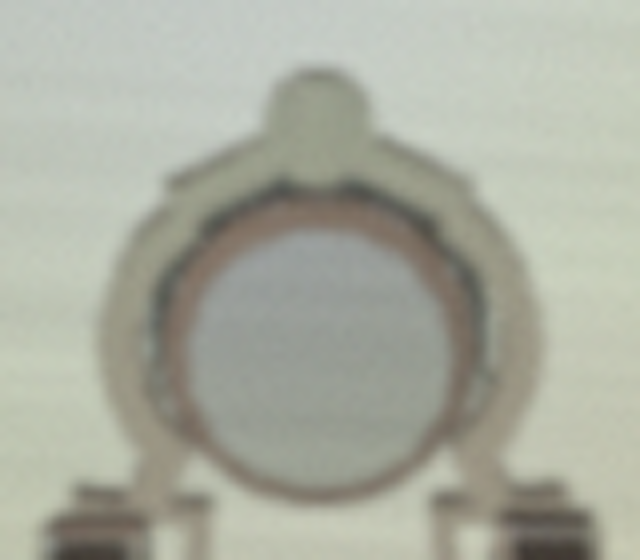

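```bash
python3 - <<'E'
from h import *
s=vision.snapshot("wrist"); q=s["image"][:,:,::-1].copy(); cv2.imwrite("pics/q_wrist.png",q)
out=[]
for f in ["f_wrist","g_wrist","i_wrist","q_wrist"]:
    im=cv2.imread(f"pics/{f}.png")[130:200,275:355]; out.append(cv2.resize(im,None,fx=5,fy=5,interpolation=2))
v=np.vstack([np.hstack(out[:2]),np.hstack(out[2:])])[:, :]
cv2.imwrite("pics/cmp.png",cv2.resize(v,(685,600)))
E
```

```text
(no output)
```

View pics/cmp.png

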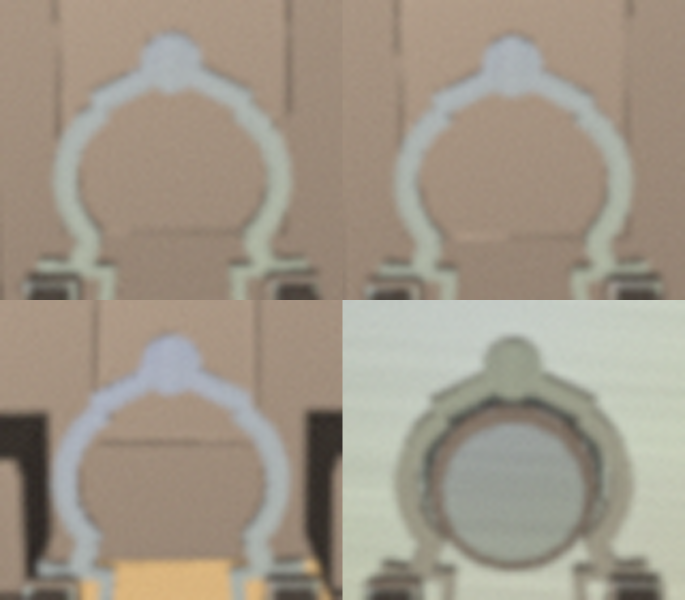

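```bash
python3 - <<'E'
import cv2,numpy as np
def edge(p,a,b):
    # p (n,3) profile; subpixel peak of grad magnitude between a,b
    g=np.linalg.norm(np.diff(p,axis=0),axis=1); i=a+np.argmax(g[a:b]); 
    l,c,r=g[i-1],g[i],g[i+1]; return i+.5+0.5*(l-r)/(l-2*c+r), g[i]
for f in ["f","g","i","k","l","m","n","o","p","q_wrist"]:
    if f in "fgik": im=cv2.imread(f"pics/{f}_wrist.png").astype(float)[130:200,275:355]
    elif f=="q_wrist": im=cv2.imread("pics/q_wrist.png").astype(float)[130:200,275:355]
    else: im=cv2.resize(cv2.imread(f"pics/{f}.png"),(80,70),interpolation=cv2.INTER_AREA).astype(float)
    bt=edge(im[:,38:42].mean(1),3,14)
    ey=edge(im[:,11:15].mean(1),56,64)[0]; ey2=edge(im[:,66:70].mean(1),56,64)[0]
    L=edge(im[40:44].mean(0),8,18); R=edge(im[40:44].mean(0),62,75)
    bL=edge(im[12:15].mean(0),28,37)[0];bR=edge(im[12:15].mean(0),42,52)[0]
    print(f,"boss",np.round(bt,2),"eye",round(ey,2),round(ey2,2),"LR",np.round(L,2),np.round(R,2),"W",round(R[0]-L[0],2),"bossW",round(bR-bL,2))
E
```

```text
f boss [ 7.82 24.17] eye 63.13 62.39 LR [17.36 37.76] [67.49 25.56] W 50.13 bossW 13.93
g boss [ 8.38 31.68] eye 61.48 63.31 LR [16.52 23.41] [67.13 23.75] W 50.61 bossW 13.32
i boss [ 8.06 26.77] eye 63.57 63.33 LR [10.94 77.8 ] [71.   54.57] W 60.06 bossW 13.28
k boss [ 7.37 25.4 ] eye 60.03 63.26 LR [12.05 21.5 ] [66.93 21.87] W 54.87 bossW 13.62
l boss [ 7.34 25.72] eye 59.83 63.26 LR [12.17 22.93] [67.16 21.27] W 54.99 bossW 13.57
m boss [ 7.35 25.49] eye 60.06 63.24 LR [12.22 25.04] [67.05 20.94] W 54.83 bossW 13.1
n boss [ 7.58 25.34] eye 59.67 63.18 LR [11.99 19.86] [66.94 21.44] W 54.95 bossW 13.28
o boss [ 7.39 27.29] eye 59.68 63.22 LR [58.44 26.16] [67.06 21.53] W 8.62 bossW 13.48
p boss [ 7.62 36.09] eye 60.22 59.67 LR [11.7 25.7] [67.12 24.25] W 55.42 bossW 13.34
q_wrist boss [ 8.03 46.64] eye 60.26 59.69 LR [11.63 29.61] [67.45 30.69] W 55.83 bossW 13.09
```

```bash
python3 - <<'E'
import cv2,numpy as np
def edge(p,a,b):
    g=np.linalg.norm(np.diff(p,axis=0),axis=1); i=a+np.argmax(g[a:b]); 
    l,c,r=g[i-1],g[i],g[i+1]; return i+.5+0.5*(l-r)/(l-2*c+r)
for f in ["f","g","i","k","l","m","n","o","p","q_wrist"]:
    if f in "fgik": im=cv2.imread(f"pics/{f}_wrist.png").astype(float)[130:200,275:355]
    elif f=="q_wrist": im=cv2.imread("pics/q_wrist.png").astype(float)[130:200,275:355]
    else: im=cv2.resize(cv2.imread(f"pics/{f}.png"),(80,70),interpolation=cv2.INTER_AREA).astype(float)
    r=[]
    for y in range(36,46,2):
        r.append((edge(im[y:y+2].mean(0),9,15),edge(im[y:y+2].mean(0),65,70)))
    r=np.array(r); print(f,r.round(2).tolist(),"W",(r[:,1]-r[:,0]).round(2), np.median(r[:,1]-r[:,0]).round(2))
E
```

```text
f [[12.69, 67.13], [12.34, 67.29], [12.25, 67.36], [11.98, 67.64], [12.36, 66.88]] W [54.44 54.95 55.11 55.66 54.51] 54.95
g [[12.52, 66.51], [12.12, 66.7], [11.77, 67.06], [11.81, 67.2], [12.16, 66.85]] W [53.99 54.58 55.3  55.38 54.69] 54.69
i [[11.17, 66.54], [10.97, 68.25], [10.95, 67.68], [10.93, 66.27], [11.07, 67.78]] W [55.37 57.28 56.73 55.34 56.71] 56.71
k [[12.59, 66.41], [12.42, 66.69], [12.16, 67.24], [11.96, 66.75], [12.21, 67.11]] W [53.83 54.27 55.08 54.79 54.9 ] 54.79
l [[12.59, 66.48], [12.44, 66.74], [12.35, 67.28], [11.88, 66.98], [12.37, 66.71]] W [53.89 54.31 54.93 55.1  54.34] 54.34
m [[12.66, 66.4], [12.34, 67.17], [12.22, 67.21], [12.22, 66.85], [12.3, 66.68]] W [53.74 54.83 54.99 54.63 54.38] 54.63
n [[12.62, 66.42], [12.42, 66.85], [12.31, 67.11], [11.7, 66.81], [12.31, 66.7]] W [53.8  54.43 54.8  55.11 54.39] 54.43
o [[12.65, 66.42], [12.35, 67.05], [12.08, 67.25], [11.96, 66.83], [12.25, 66.76]] W [53.77 54.7  55.17 54.87 54.51] 54.7
p [[12.55, 66.5], [12.16, 66.9], [11.7, 67.18], [11.7, 67.0], [11.95, 66.89]] W [53.95 54.74 55.47 55.3  54.94] 54.94
q_wrist [[12.61, 66.47], [12.27, 66.99], [11.8, 67.38], [11.58, 67.5], [11.94, 67.53]] W [53.86 54.72 55.58 55.93 55.58] 55.58
```

>>> servo_tool:
  targets: "0.33 0 0 -0.007 0 0 0;0.36 0 0 -0.007 0 0 0;0.39 0 0 -0.006 0 0 0;0.42 0 0 -0.004 0 0 0;0.45 0 0 -0.002 0 0 0;0.48 0 0 0 0 0 0;0.5 0 0 0.002 0 0 0;0.52 0 0 0.004 0 0 0;0.52 0 0 0.004 0 0 0"

```text
time: 10.68
tool_pos: [0.4862, 0.1898, 0.1956]
ee_rot: [-3.141, -0.0, 1.977]
wrist_force: [0.7, 0.2, -1.2]
width: 0.0492
```

```bash
python3 - <<'E'
from h import *
o=st(); s=vision.snapshot("wrist"); o=st()
im=s["image"][:,:,::-1]; cv2.imwrite("pics/r_wrist.png",im); cv2.imwrite("pics/r.png",cv2.resize(im[125:255,250:380],None,fx=4.6,fy=4.6,interpolation=2))
E
```

```text
t 10.68 [0.4862 0.1898 0.1956] [-179.99   -0.    113.29] F [ 0.7  0.2 -1.2] T [ 0.05 -0.13  0.01] w 0.0492
t 10.73 [0.4862 0.1899 0.1957] [-1.7999e+02 -1.0000e-02  1.1329e+02] F [ 0.4 -0.5 -2.2] T [ 0.02 -0.13  0.03] w 0.0488
```

View pics/r.png

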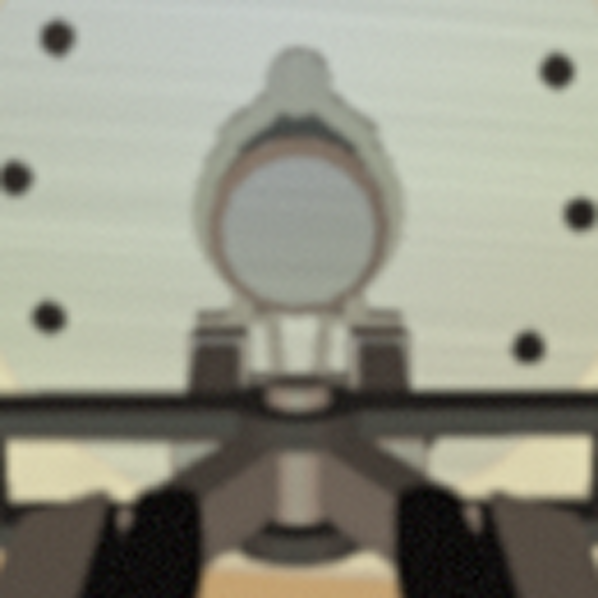

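>>> servo_tool:
  targets: "0.54 0 0 0.001 0 0 0;0.56 0 0 0.003 0 0 0;0.58 0 0 0.004 0 0 0;0.59 0 0 0.005 0 0 0;0.6 0 0 0.005 0 0 0;0.6 0 0 0.005 0 0 0"

```text
time: 11.23
tool_pos: [0.4861, 0.1899, 0.1943]
ee_rot: [-3.141, -0.0, 1.977]
wrist_force: [-0.4, -0.0, -2.5]
width: 0.0567
```

```bash
python3 - <<'E'
from h import *
o=st(); s=vision.snapshot("wrist"); o=st()
im=s["image"][:,:,::-1]; cv2.imwrite("pics/s_wrist.png",im); cv2.imwrite("pics/s.png",cv2.resize(im[125:255,250:380],None,fx=4.6,fy=4.6,interpolation=2))
E
```

```text
t 11.23 [0.4861 0.1899 0.1943] [-1.7998e+02 -1.0000e-02  1.1329e+02] F [-0.4 -0.  -2.5] T [ 0.04 -0.03 -0.02] w 0.0567
t 11.28 [0.4862 0.1899 0.1944] [-1.7999e+02 -1.0000e-02  1.1329e+02] F [ 0.3 -0.5 -2.1] T [ 0.03 -0.01 -0.  ] w 0.0569
```

View pics/s.png

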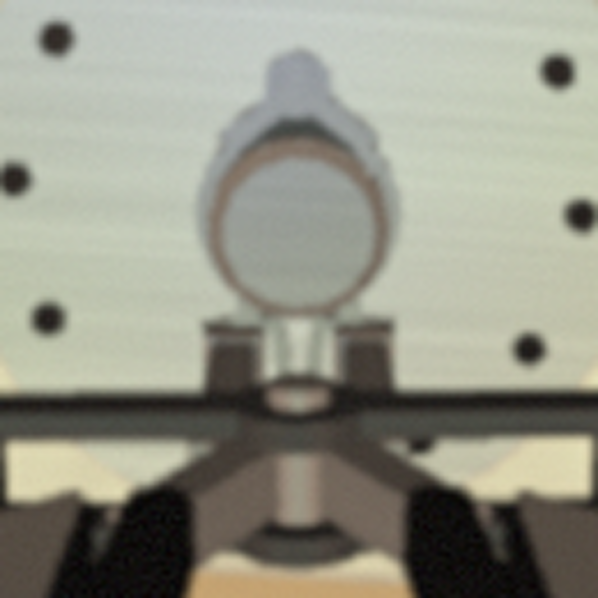

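```bash
python3 - <<'E'
from h import *
s=vision.snapshot("wrist"); c=lambda x,y:(250+x/4.6,125+y/4.6)
for n,p,z in [("boss",(297,78),.0984),("bossT",(297,50),.0984),("discL",(220,235),.0824),("discR",(382,235),.0824),("discT",(300,153),.0824),("discB",(300,312),.0824),("barL",(0,397),.0),("eyefrontedgeL",(225,322),.0984),("jawtopL",(205,330),.09)]: print(n,(tool_at(s,c(*p),z)*1e3).round(1))
st()
im=s["image"][:,:,::-1]; cv2.imwrite("pics/s2.png",cv2.resize(im[180:225,280:350],None,fx=11,fy=11,interpolation=2))
E
```

```text
boss [ -0.7 -54.9  98.4]
bossT [ -0.7 -60.4  98.4]
discL [-15.1 -26.8  82.4]
discR [ 15.4 -26.9  82.4]
discT [ -0.1 -42.4  82.4]
discB [ -0.1 -11.8  82.4]
barL [-40.8 -21.8   0. ]
eyefrontedgeL [-15.2  -5.5  98.4]
jawtopL [-18.8  -6.1  90. ]
t 11.33 [0.4862 0.1899 0.1944] [-1.7998e+02 -1.0000e-02  1.1329e+02] F [-0.  -0.3 -2. ] T [ 0.09  0.01 -0.  ] w 0.0565
```

View pics/s2.png

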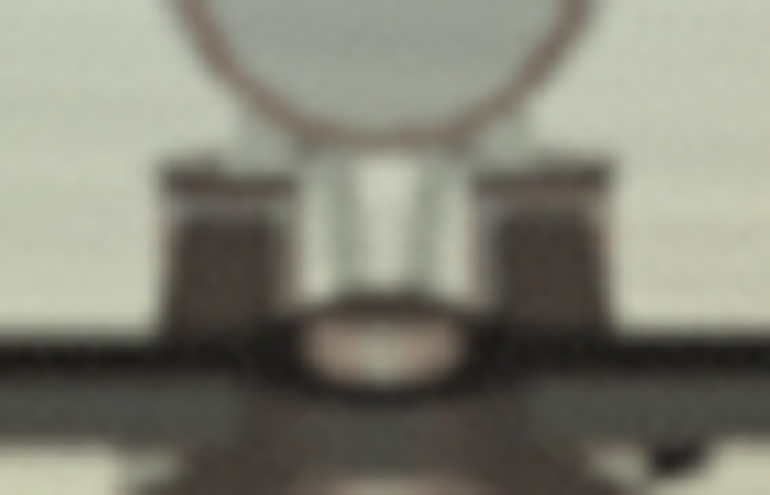

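>>> servo_tool:
  targets: "0.6 0 0.005 0 0 0 0;0.6 0 0.01 0 0 0 0;0.6 0 0.015 0 0 0 0;0.6 0 0.015 0 0 0 0"

```text
time: 11.67
tool_pos: [0.4899, 0.1915, 0.1944]
ee_rot: [3.142, -0.0, 1.977]
wrist_force: [0.6, -0.8, -1.8]
width: 0.0564
```

```bash
python3 - <<'E'
from h import *
o=st(); s=vision.snapshot("wrist"); o=st()
im=s["image"][:,:,::-1]; cv2.imwrite("pics/t_wrist.png",im); cv2.imwrite("pics/t.png",cv2.resize(im[125:225,265:365],None,fx=6,fy=6,interpolation=2))
E
```

```text
t 11.67 [0.4899 0.1915 0.1944] [ 1.8000e+02 -1.0000e-02  1.1329e+02] F [ 0.6 -0.8 -1.8] T [ 0.04 -0.07 -0.  ] w 0.0564
t 11.72 [0.4898 0.1914 0.1944] [-180.     -0.    113.29] F [-0.1  0.8 -1.1] T [ 0.05  0.01 -0.01] w 0.0564
```

View pics/t.png

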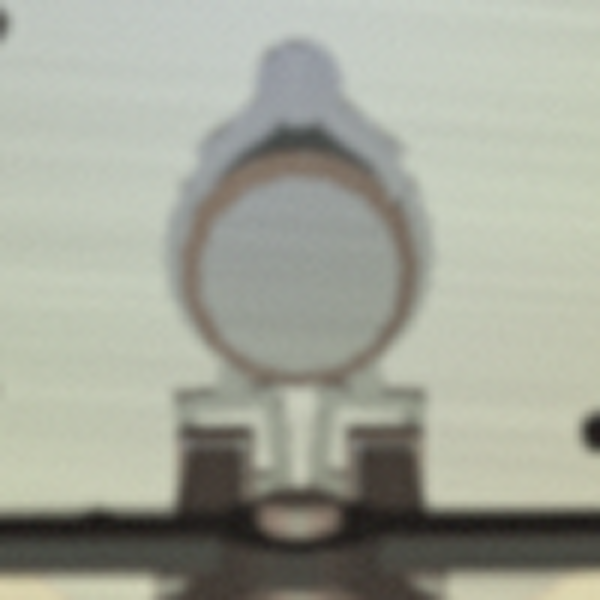

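```bash
python3 - <<'E'
from h import *
s=vision.snapshot("wrist"); c=lambda x,y:(265+x/6,125+y/6)
for n,p,z in [("boss",(299,80),.0984),("bossT",(299,38),.0984),("discL",(197,275),.0824),("discR",(403,275),.0824),("discT",(300,176),.0824),("discB",(300,374),.0824),("eyeL",(178,393),.0984),("eyeR",(424,393),.0984),("inL",(287,450),.0984),("inR",(321,450),.0984),("ringL",(168,245),.0984),("ringR",(432,245),.0984)]: print(n,(tool_at(s,c(*p),z)*1e3).round(1))
E
```

```text
boss [ -0.4 -58.2  98.4]
bossT [ -0.4 -64.5  98.4]
discL [-15.1 -31.5  82.4]
discR [ 14.5 -31.5  82.4]
discT [ -0.3 -45.8  82.4]
discB [ -0.3 -16.8  82.4]
eyeL [-19.1  -9.8  98.4]
eyeR [19.  -9.9 98.4]
inL [-2.3 -0.6 98.4]
inR [ 3.1 -0.6 98.4]
ringL [-20.3 -33.1  98.4]
ringR [ 19.8 -33.1  98.4]
```

>>> servo_tool:
  targets: "0.6 0 0 -0.01 0 0 0;0.6 0 0 -0.02 0 0 0;0.6 0 0 -0.035 0 0 0;0.6 0 0 -0.055 0 0 0;0.6 0 0 -0.075 0 0 0;0.6 0 0 -0.09 0 0 0;0.6 0 0 -0.1 0 0 0;0.6 0 0 -0.1 0 0 0"

```text
time: 12.43
tool_pos: [0.4901, 0.1914, 0.2206]
ee_rot: [3.14, 0.0, 1.977]
wrist_force: [-0.3, -0.3, -2.3]
width: 0.0564
```

```bash
python3 - <<'E'
from h import *
o=st(); s=vision.snapshot("wrist"); o=st()
im=s["image"][:,:,::-1]; cv2.imwrite("pics/u_wrist.png",im); cv2.imwrite("pics/u.png",cv2.resize(im[125:255,250:380],None,fx=4.6,fy=4.6,interpolation=2))
E
```

```text
t 12.43 [0.4901 0.1914 0.2206] [1.7989e+02 1.0000e-02 1.1329e+02] F [-0.3 -0.3 -2.3] T [ 0.04 -0.02 -0.  ] w 0.0564
t 12.48 [0.4899 0.1914 0.22  ] [1.7994e+02 1.0000e-02 1.1329e+02] F [-0.6  0.  -2. ] T [ 0.03  0.02 -0.02] w 0.0566
```

View pics/u.png

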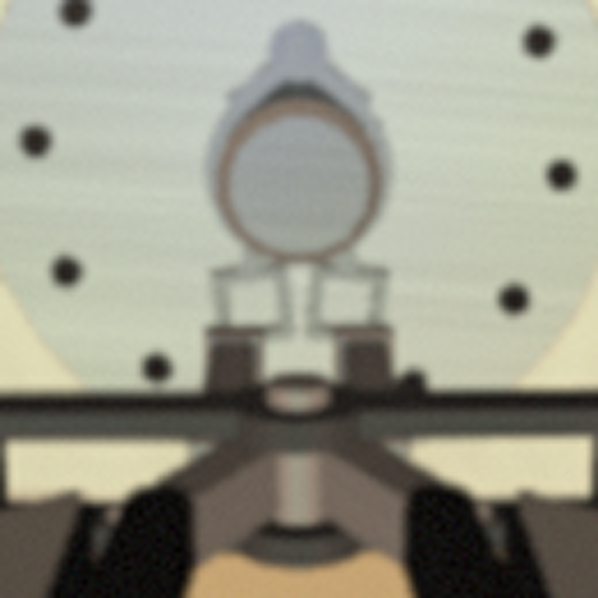

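>>> servo_tool:
  targets: "0.6 0 0 -0.05 0 0 0;0.6 0 0 -0.11 0 0 0;0.6 -0.03 -0.01 -0.15 0 0 0;0.6 -0.09 -0.04 -0.16 0 0 0;0.6 -0.18 -0.08 -0.16 0 0 0;0.6 -0.28 -0.12 -0.16 0 0 0;0.6 -0.38 -0.17 -0.16 0 0 0;0.6 -0.48 -0.22 -0.16 0 0 0;0.6 -0.56 -0.25 -0.16 0 0 0;0.6 -0.62 -0.28 -0.16 0 0 0;0.6 -0.66 -0.296 -0.16 0 0 0"

```text
time: 13.4
tool_pos: [0.4868, 0.0082, 0.2603]
ee_rot: [3.141, 0.001, 1.975]
wrist_force: [-0.6, 0.3, -2.0]
width: 0.0564
```

>>> servo_tool:
  targets: "0.6 -0.03 -0.01 0 0 0 0;0.6 -0.09 -0.04 0 0 0 0;0.6 -0.18 -0.08 0 0 0 0;0.6 -0.28 -0.12 0 0 0 0;0.6 -0.38 -0.17 0 0 0 0;0.6 -0.48 -0.22 0 0 0 0;0.6 -0.56 -0.25 0 0 0 0;0.6 -0.62 -0.28 0 0 0 0;0.6 -0.66 -0.296 0 0 0 0;0.6 -0.66 -0.296 0 0 0 0;0.6 -0.66 -0.296 0 0 0 0"

```text
time: 14.32
tool_pos: [0.4844, -0.1699, 0.2594]
ee_rot: [3.141, -0.001, 1.977]
wrist_force: [-0.1, 1.1, -1.7]
width: 0.0568
```

```bash
python3 - <<'E'
from h import *
o=st(); s=vision.snapshot("wrist"); o=st(); to([.4847,-.170,o["tool_pos"][2]],np.radians(113.3))
im=s["image"][:,:,::-1]; cv2.imwrite("pics/v_wrist.png",im); cv2.imwrite("pics/v.png",cv2.resize(im[100:300,200:430],None,fx=3,fy=3,interpolation=2))
E
```

```text
t 14.32 [ 0.4844 -0.1699  0.2594] [ 1.7998e+02 -6.0000e-02  1.1328e+02] F [-0.1  1.1 -1.7] T [ 0.12 -0.01  0.03] w 0.0568
t 14.37 [ 0.4844 -0.1694  0.2595] [ 1.7997e+02 -5.0000e-02  1.1334e+02] F [-0.9  1.1 -2.3] T [ 0.09  0.01 -0.03] w 0.0563
t 14.37 shift [-0.0025  0.     -0.    ] turn [ 0.0002 -0.0003  0.0002] deg 0.07
```

View pics/v.png

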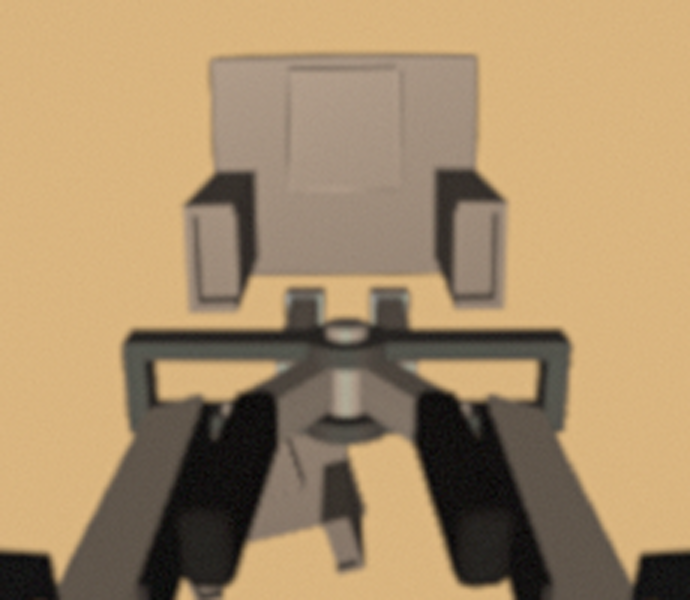

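>>> servo_tool:
  targets: "0.6 0 0 0.06 0 0 0;0.6 0 0 0.14 0 0 0;0.6 0 0 0.22 0 0 0;0.6 0 0 0.3 0 0 0;0.6 0 0 0.36 0 0 0;0.6 0 0 0.41 0 0 0;0.6 0 0 0.44 0 0 0;0.6 0 0 0.45 0 0 0;0.6 0 0 0.45 0 0 0"

```text
time: 15.12
tool_pos: [0.4843, -0.1698, 0.1468]
ee_rot: [-3.141, -0.0, 1.978]
wrist_force: [0.1, -0.1, -1.7]
width: 0.0561
```

```bash
python3 - <<'E'
from h import *
o=st(); s=vision.snapshot("wrist"); o=st()
im=s["image"][:,:,::-1]; cv2.imwrite("pics/w_wrist.png",im); cv2.imwrite("pics/w.png",cv2.resize(im[100:300,200:430],None,fx=3,fy=3,interpolation=2))
E
```

```text
t 15.12 [ 0.4843 -0.1698  0.1468] [-1.7999e+02 -3.0000e-02  1.1333e+02] F [ 0.1 -0.1 -1.7] T [0.02 0.01 0.  ] w 0.0561
t 15.17 [ 0.4847 -0.1701  0.1476] [1.7995e+02 4.0000e-02 1.1332e+02] F [-0.1 -0.9 -1.8] T [0.01 0.01 0.02] w 0.0566
```

View pics/w.png

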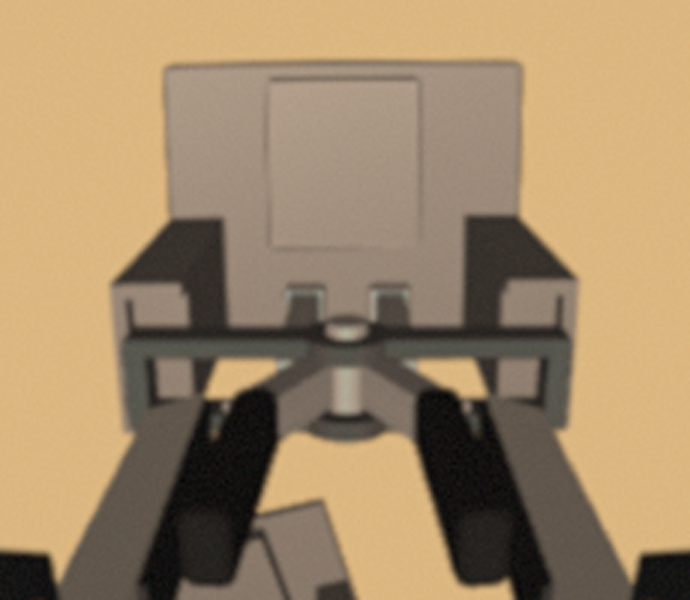

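>>> servo_tool:
  targets: "0.6 0 0 0.02 0 0 0;0.6 0 0 0.04 0 0 0;0.6 0 0 0.055 0 0 0;0.6 0 0 0.065 0 0 0;0.6 0 0 0.073 0 0 0;0.6 0 0 0.079 0 0 0;0.6 0 0 0.079 0 0 0"

```text
time: 15.75
tool_pos: [0.4845, -0.1701, 0.1281]
ee_rot: [3.141, 0.0, 1.977]
wrist_force: [-1.1, 0.4, 1.8]
width: 0.0568
```

```bash
python3 - <<'E'
from h import *
o=st(); s=vision.snapshot("wrist"); o=st()
im=s["image"][:,:,::-1]; cv2.imwrite("pics/x_wrist.png",im); cv2.imwrite("pics/x.png",cv2.resize(im[100:300,200:430],None,fx=3,fy=3,interpolation=2))
E
```

```text
t 15.75 [ 0.4845 -0.1701  0.1281] [1.7994e+02 1.0000e-02 1.1330e+02] F [-1.1  0.4  1.8] T [0.31 0.23 0.01] w 0.0568
t 15.8 [ 0.4845 -0.1701  0.128 ] [1.7994e+02 1.0000e-02 1.1330e+02] F [-0.4  2.3  2.5] T [ 0.37  0.27 -0.04] w 0.0562
```

View pics/x.png

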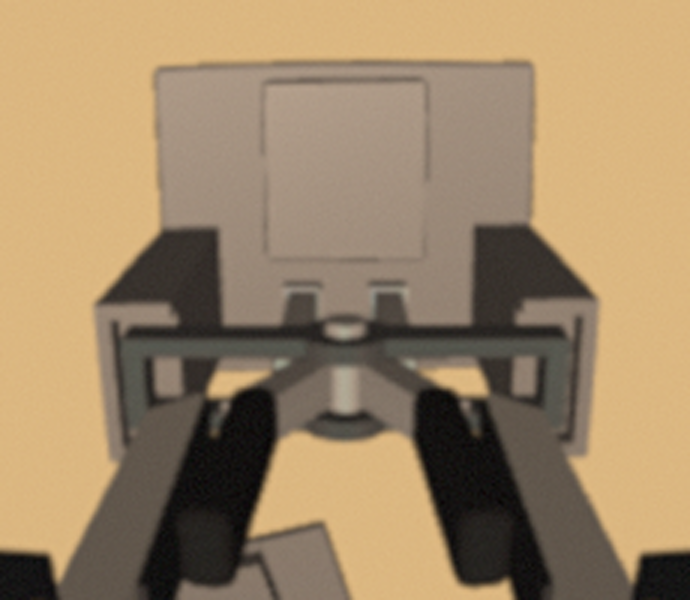

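>>> servo_tool:
  targets: "0.62 0 0 0 0 0 0;0.65 0 0 0 0 0 0;0.7 0 0 0 0 0 0;0.8 0 0 0 0 0 0;1 0 0 0 0 0 0;1 0 0 0 0 0 0;1 0 0 0 0 0 0;1 0 0 0 0 0 0"

```text
time: 16.47
tool_pos: [0.4844, -0.1704, 0.1274]
ee_rot: [3.141, 0.0, 1.977]
wrist_force: [0.3, -0.3, -1.0]
width: 0.0935
```

```bash
python3 - <<'E'
from h import *
o=st(); s=vision.snapshot("wrist"); o=st()
im=s["image"][:,:,::-1]; cv2.imwrite("pics/y.png",cv2.resize(im[100:300,200:430],None,fx=3,fy=3,interpolation=2))
E
```

```text
t 16.47 [ 0.4844 -0.1704  0.1274] [1.7998e+02 2.0000e-02 1.1329e+02] F [ 0.3 -0.3 -1. ] T [ 0.04 -0.01 -0.  ] w 0.0935
t 16.52 [ 0.4844 -0.1704  0.1274] [1.7998e+02 2.0000e-02 1.1329e+02] F [-0.5 -0.5  0.3] T [ 0.06  0.01 -0.03] w 0.0935
```

View pics/y.png

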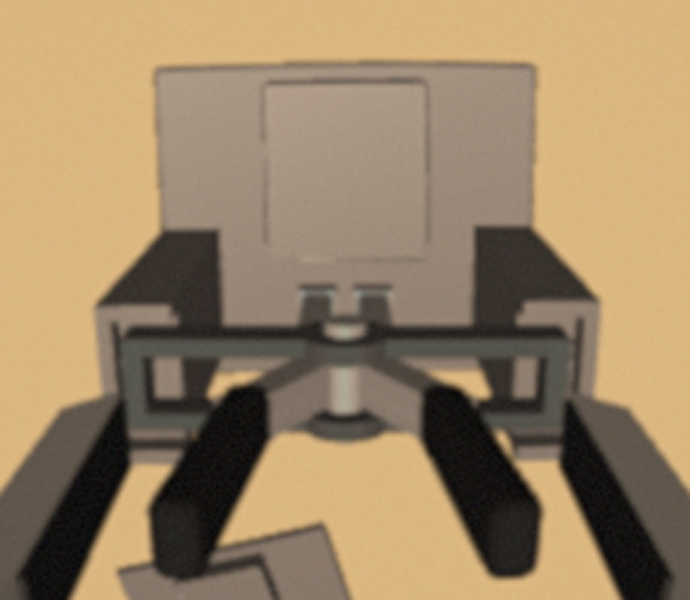

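>>> servo_tool:
  targets: "1 0 0 -0.06 0 0 0;1 0 0 -0.15 0 0 0;1 0 0 -0.27 0 0 0;1 0 0 -0.4 0 0 0;1 0 0 -0.52 0 0 0;1 0 0 -0.6 0 0 0;1 0 0 -0.6 0 0 0"

```text
time: 17.1
tool_pos: [0.4861, -0.1712, 0.2833]
ee_rot: [3.134, 0.008, 1.977]
wrist_force: [0.4, -0.2, 1.2]
width: 0.0939
```

>>> servo_tool:
  targets: "1 0.12 0.03 0 0 0 0;1 0.25 0.06 0 0 0 0;1 0.38 0.1 0 0 0 0;1 0.5 0.13 0 0 0 0;1 0.6 0.16 0 0 0 0;1 0.66 0.17 0 0 0 0;1 0.66 0.17 0 0 0 0"

```text
time: 17.68
tool_pos: [0.457, 0.0007, 0.276]
ee_rot: [-3.141, -0.002, 1.982]
wrist_force: [-0.2, -0.7, 0.1]
width: 0.0937
```

>>> servo_tool:
  targets: "1 0.12 0.03 0 0 0 0;1 0.25 0.06 0.05 0 0 0;1 0.38 0.1 0.1 0 0 0;1 0.5 0.13 0.15 0 0 0;1 0.6 0.16 0.2 0 0 0;1 0.66 0.17 0.2 0 0 0;1 0.66 0.17 0.2 0 0 0;1 0.66 0.17 0.2 0 0 0"

```text
time: 18.35
tool_pos: [0.4318, 0.1659, 0.2262]
ee_rot: [-3.14, 0.001, 1.978]
wrist_force: [1.2, -0.1, 0.4]
width: 0.094
```

```bash
python3 - <<'E'
from h import *
o=st(); s=vision.snapshot("wrist"); o=st()
u=wproj(o,s,[.4615,.1785,.1])[0]; print(u); x,y=u.astype(int); im=s["image"][:,:,::-1]; cv2.imwrite("pics/z_wrist.png",im)
y=max(y,45);cv2.imwrite("pics/z.png",cv2.resize(im[y-45:y+45,x-50:x+50],None,fx=6.5,fy=6.5,interpolation=2))
t=vision.snapshot("top")["image"][:,:,::-1]; cv2.imwrite("pics/z_top.png",t)
sd=vision.snapshot("side")["image"][:,:,::-1]; cv2.imwrite("pics/z_side.png",cv2.resize(sd[140:310,230:420],None,fx=3.5,fy=3.5,interpolation=2))
E
```

```text
t 18.35 [0.4318 0.1659 0.2262] [-1.7990e+02  4.0000e-02  1.1334e+02] F [ 1.2 -0.1  0.4] T [ 0.01  0.02 -0.02] w 0.094
t 18.4 [0.4322 0.1655 0.2268] [-1.7996e+02  5.0000e-02  1.1327e+02] F [-0.2 -0.3  0.6] T [ 0.05  0.07 -0.01] w 0.0942
[315.60082132 222.36970347]
```

View pics/z.png

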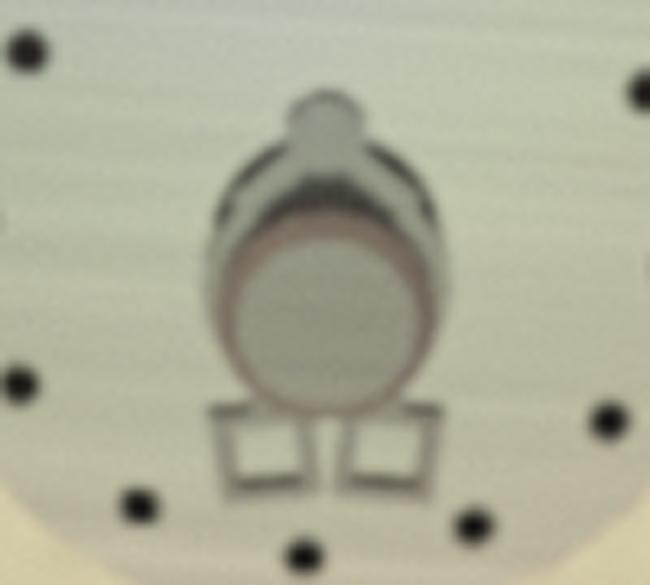

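View pics/z_side.png

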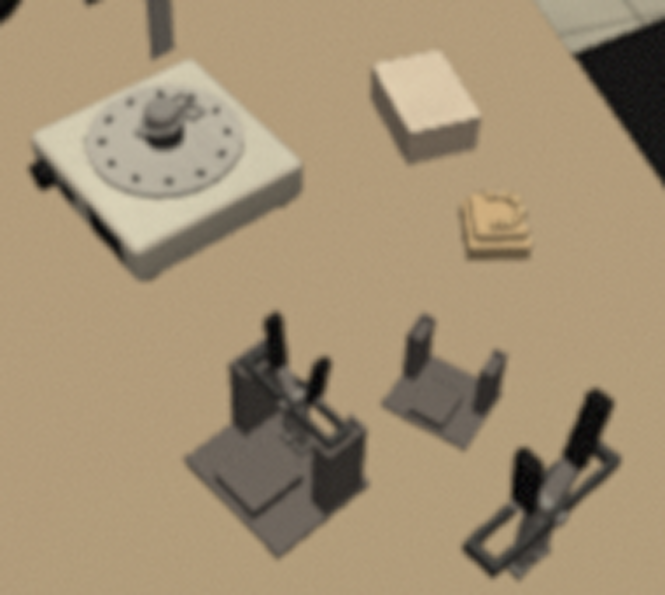

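View pics/z_top.png

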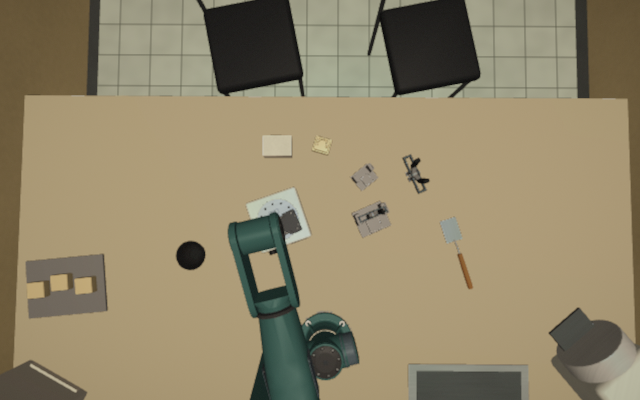

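```bash
python3 - <<'E'
from h import *
o=get_obs(); s=vision.snapshot("wrist"); c=lambda x,y:(265+x/6.5,177+y/6.5)
for z in (.096,):
  for n,p in dict(eyeL=(208,408),eyeR=(442,408),endL=(228,497),endR=(428,495),inL=(310,490),inR=(343,490),bossT=(326,90),ringL=(205,260),ringR=(450,260)).items(): print(n,(tool_at(s,c(*p),.2265-z)*1e3).round(1))
print((tool_at(s,c(327,322),.2265-.112)*1e3).round(1))
E
```

```text
eyeL [-19.8  53.9 130.5]
eyeR [ 19.5  53.9 130.5]
endL [-16.7  70.6 130.5]
endR [ 17.5  70.2 130.5]
inL [ -2.7  69.2 130.5]
inR [  3.   69.2 130.5]
bossT [ -0.   -1.2 130.5]
ringL [-19.8  27.5 130.5]
ringR [ 20.3  27.5 130.5]
[1.000e-01 3.220e+01 1.145e+02]
```

```bash
python3 -c "
from h import *
st(); print(robot.close_job())"
```

```text
t 18.55 [0.4325 0.1652 0.2275] [1.7996e+02 3.0000e-02 1.1317e+02] F [ 0.2  0.2 -0.7] T [0.04 0.   0.02] w 0.0941
the job is handed in; nothing more can be done
None
```

The snap ring is in the spindle's groove, the pliers are back upright in the larger rest, and I handed the job in at 18.6 s of the 64 s allowed.

I squeezed the pliers to the stop, carried the spread ring over the spindle onto the hub and eased it closed. The pins sat too far back in the eyes, so I moved them about 4 mm to free the ring, then drew them out and returned the pliers.

**Last checks:**
- **Ring:** The camera shows it closed round the groove. The eyes measured 38 to 39 mm across, against 38 mm contracted. They sit about 38 mm in front of the axis, against 38.5 mm expected, so it looks flat to about 1 mm.
- **Pliers:** The bar lies between the lips of the rest with the handles free.
- **Other things:** The cast, carton, bowl, spatula and the smaller rest and pliers look where they were, and the gripper was clear of everything at hand-in.

**What did not agree:**
- **Overall length:** The ring measured about 1.6 mm over its stated 70 mm, and it was about 1 mm off-centre when last measured, with the pins still in the eyes. I took both as image blur.
- **Descent:** I went about 3 mm lower than worked out and saw no contact force. The ring seemed to tilt slightly there, but it dropped flat once eased.
- **Highest load:** The largest wrist-force reading I saw was about 21 N, during the first squeeze.

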